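# Hang the washed dental films to drain, move them over the dryer, close the tank

### The job

Draw all the film hangers up out of the film tank and hook each one by its crook onto the drying rail on the drip-basin side of the brass band. Once they are all hanging there to drain, slide the whole row along the rail past the brass band so that every hanger hangs over to the dryer's side, and, with the tank empty, put its lid on and press it down until it sits level and fully home on the rim. Do not disturb the glass dish, the scoop or the tin impression tray, and leave everything released and at rest.

Things in the scene. Friction and masses are not known exactly. Their poses are not given: they have to be found in the camera images.
- tank: film tank: upright rectangular steel tank fixed to the bench, open on top, 89 mm (its x) by 157 mm (its y), rim 100 mm high, wall and floor 2.5 mm. Inside, four upright guide slots in a row along y (at -54, -18, 18, 54 mm) hold the hangers upright, with 2 mm play along y and 5 mm along x. Origin: centre of the underside; z up.
- tank_rim (a point): centre of the tank's mouth at rim height, axes as the tank. A sprung roller sticks out 4 mm from the middle of the tank's +y and -y end faces, 10 mm below the rim: the lid as put on rests on these about 12 mm too high and must be pushed down with 10 to 25 N to slip past them; if one end goes first, push the other end down too.
- lid: the tank's loose steel lid, 98 mm (x) by 166 mm (y), 0.25 kg, right side up on the bench at first: 3 mm top plate with a 16 mm deep skirt, 93 x 161 mm inside (2 mm play each side on the tank; either way round fits). Origin: centre of the skirt's lower edge plane; z up. Fully home the top plate lies on the rim, the origin 16 mm below it.
- lid_handle (a point): middle of the lid's black strap handle, 47 mm above the lid's origin: a bar along the lid's y, 76 mm long, 16 mm wide (x), 14 mm high, its underside 21 mm above the top plate, on two feet 30 mm either side of the middle
- rail: drying rail: fixed horizontal steel bar 10 mm thick along its own y, 400 mm clear between two posts (y = +208 and -208 mm; no higher than the bar's top), the bar's axis 205 mm above the bench. Origin: on the bench under the bar's middle; x away from the robot, y to the left. The drip basin is under the +y half, the dryer under the -y half.
- band: the mark: flat brass band 14 mm wide round the rail's bar, near its middle. Origin: on the bar's axis at the band's middle; axes as the rail. Hangers slide over it freely. The basin's side is +y, the dryer's side -y.
- basin: cream enamel drip basin, 164 mm across, 45 mm high, fixed under the +y half of the rail. Origin: centre of the underside.
- dryer: grey film dryer, a low box 130 x 150 mm, 51 mm high with slots in its top, fixed under the -y half of the rail. Origin: centre of the underside.
- dappen_dish: small green glass dappen dish, 40 mm across, 26 mm high, a bystander. Origin: centre of the underside.
- scoop: small brass measuring scoop, bowl 36 mm across, 24 mm high, 70 mm flat handle, a bystander. Origin: under the bowl.
- impression_tray: tin upper impression tray, about 110 x 60 mm, 21 mm high, a bystander. Origin: under its middle.
- hanger1: film hanger, 174 mm long, 80 g, upright in the tank at first; may be absent. From its origin up: four dark films on a stem (70 mm along x, 4 mm along y) to 84 mm; a wire crook (5 mm wire, 33 mm along x) with its crest at 139 mm; a black upright finger grip from 138 to 174 mm, 16 mm (x) by 22 mm (y), which keeps the films apart in a row. Origin: centre of the films' underside; z up.
- hanger1_hook (a point): the point inside that hanger's crook, 128.6 mm above its origin, which lies on the bar's axis when hanging. The wire of the crook runs up at x = -14 mm, over the crest, and down at x = +14 mm to a free end whose tip is 117 mm above the origin: the bar enters from the +x side under that tip, then the hanger is lowered about 17 mm.
- hanger1_grip (a point): point on that hanger's finger grip, 161 mm above its origin; with the TCP here, pointing down, the fingertips just clear the crook
- hanger2: film hanger, 174 mm long, 80 g, upright in the tank at first; may be absent. From its origin up: four dark films on a stem (70 mm along x, 4 mm along y) to 84 mm; a wire crook (5 mm wire, 33 mm along x) with its crest at 139 mm; a black upright finger grip from 138 to 174 mm, 16 mm (x) by 22 mm (y), which keeps the films apart in a row. Origin: centre of the films' underside; z up.
- hanger2_hook (a point): the point inside that hanger's crook, 128.6 mm above its origin, which lies on the bar's axis when hanging. The wire of the crook runs up at x = -14 mm, over the crest, and down at x = +14 mm to a free end whose tip is 117 mm above the origin: the bar enters from the +x side under that tip, then the hanger is lowered about 17 mm.
- hanger2_grip (a point): point on that hanger's finger grip, 161 mm above its origin; with the TCP here, pointing down, the fingertips just clear the crook
- hanger3: film hanger, 174 mm long, 80 g, upright in the tank at first; may be absent. From its origin up: four dark films on a stem (70 mm along x, 4 mm along y) to 84 mm; a wire crook (5 mm wire, 33 mm along x) with its crest at 139 mm; a black upright finger grip from 138 to 174 mm, 16 mm (x) by 22 mm (y), which keeps the films apart in a row. Origin: centre of the films' underside; z up.
- hanger3_hook (a point): the point inside that hanger's crook, 128.6 mm above its origin, which lies on the bar's axis when hanging. The wire of the crook runs up at x = -14 mm, over the crest, and down at x = +14 mm to a free end whose tip is 117 mm above the origin: the bar enters from the +x side under that tip, then the hanger is lowered about 17 mm.
- hanger3_grip (a point): point on that hanger's finger grip, 161 mm above its origin; with the TCP here, pointing down, the fingertips just clear the crook
- hanger4: film hanger, 174 mm long, 80 g, upright in the tank at first; may be absent. From its origin up: four dark films on a stem (70 mm along x, 4 mm along y) to 84 mm; a wire crook (5 mm wire, 33 mm along x) with its crest at 139 mm; a black upright finger grip from 138 to 174 mm, 16 mm (x) by 22 mm (y), which keeps the films apart in a row. Origin: centre of the films' underside; z up.
- hanger4_hook (a point): the point inside that hanger's crook, 128.6 mm above its origin, which lies on the bar's axis when hanging. The wire of the crook runs up at x = -14 mm, over the crest, and down at x = +14 mm to a free end whose tip is 117 mm above the origin: the bar enters from the +x side under that tip, then the hanger is lowered about 17 mm.
- hanger4_grip (a point): point on that hanger's finger grip, 161 mm above its origin; with the TCP here, pointing down, the fingertips just clear the crook

How it is judged:
On the way, in this order (a step that is already met when the one before it is completed fails the run):
1. all hangers present hang on the rail on the drip-basin side of the brass band (x of hanger1_hook in the frame of rail between -0.009 and 0.009 m and z of hanger1_hook in the frame of rail between 0.197 and 0.212 m and angle between each of hanger1, hanger2, hanger3, hanger4's own z axis and vertical below 0.3 rad and y of each of hanger1_hook, hanger2_hook, hanger3_hook, hanger4_hook in the frame of band above 0 m and x of hanger2_hook in the frame of rail between -0.009 and 0.009 m and z of hanger2_hook in the frame of rail between 0.197 and 0.212 m and x of hanger3_hook in the frame of rail between -0.009 and 0.009 m and z of hanger3_hook in the frame of rail between 0.197 and 0.212 m and x of hanger4_hook in the frame of rail between -0.009 and 0.009 m and z of hanger4_hook in the frame of rail between 0.197 and 0.212 m), for 0.2 s.
2. all hangers present have been slid along the rail past the middle of the brass band to the dryer's side, still hanging (x of hanger1_hook in the frame of rail between -0.009 and 0.009 m and z of hanger1_hook in the frame of rail between 0.197 and 0.212 m and angle between each of hanger1, hanger2, hanger3, hanger4's own z axis and vertical below 0.3 rad and y of each of hanger1_hook, hanger2_hook, hanger3_hook, hanger4_hook in the frame of band below -0.002 m and x of hanger2_hook in the frame of rail between -0.009 and 0.009 m and z of hanger2_hook in the frame of rail between 0.197 and 0.212 m and x of hanger3_hook in the frame of rail between -0.009 and 0.009 m and z of hanger3_hook in the frame of rail between 0.197 and 0.212 m and x of hanger4_hook in the frame of rail between -0.009 and 0.009 m and z of hanger4_hook in the frame of rail between 0.197 and 0.212 m), for 0.2 s.
At the end, for the whole second after the job is handed in: every hanger hangs at rest by its crook on the rail (hook point within 8 mm of the bar axis, lean under 0.3 rad), 2 mm or more past the middle of the band on the dryer side; lid at rest on the tank, centred within 6 mm, lower edge 14 to 18.5 mm below the rim, level within 0.03 rad (all of step 2 and z of lid in the frame of tank_rim between -0.0185 and -0.014 m and x of lid in the frame of tank_rim between -0.006 and 0.006 m and y of lid in the frame of tank_rim between -0.006 and 0.006 m and angle between the z axis of lid and the z axis of tank, either way round below 0.03 rad and linear speed of each of hanger1, hanger2, hanger3, hanger4 below 0.03 m/s and linear speed of lid below 0.02 m/s); the robot touches nothing.
It fails at once if the glass dish, the scoop or the impression tray is shifted by more than 30 mm (distance of any of dappen_dish, scoop, impression_tray from where it was at the start of the episode above 0.03 m).
Of hanger1, hanger2, hanger3, hanger4 only 3 to 4 are there at a start; the rules pass over those that are not, and their reading is None.
At some moment in a run one of lid may be knocked a few centimetres aside while the robot is not near it.
It also fails if it takes over 210 s, if anything falls off the work surface, if the arm or the gripper's body presses on something with over 40 N, if the wrist force passes 120 N, or if a joint passes its speed limit or range.

### The arm

A 6-joint arm with a two-finger parallel gripper is mounted at the origin on the work surface. World frame = base frame: x ahead of the robot, y to its left, z up, the work surface at z = 0. Lengths are in m, angles in rad, forces in N, time in s.
With the tool pointing down it reaches from about 0.3 to 0.775 m from the base axis. Payload 14.6 kg.
Tool frame: the origin (TCP) lies between the finger pads, 19 mm behind the fingertips; this is the grasp point; z points along the fingers, y is the direction in which the jaws open and shut (so a half turn about z gives the same grasp; the last joint's range is limited). The gripper opens to 94 mm and grips with 3 to 60 N. Pads are 16 mm wide; open, the fingers measure 119 mm over their backs; the gripper's body (75 mm by 177 mm) begins 78 mm behind the grasp point.
Start: joints at [-1.314, 0.3, 1.521, -0, 1.321, -0.067], TCP at [0.175, -0.521, 0.224] pointing down, gripper open.
Joint ranges: [-3.03, 3.03], [-0.79, 2.21], [0.23, 2.52], [-1.04, 4.18], [0, 3.07], [-2.55, 2.55]. Speed limits (rad/s): [2.22, 2.22, 2.57, 3.14, 3.14, 3.14].

### API

Orientations are given as [roll, pitch, yaw] about the fixed x, y, z axes, in that order (R = Rz(yaw) Ry(pitch) Rx(roll)).
In Python, from station import get_obs, camera, hand_in gives the robot as it stands.
- The arm moves only by the tool servo_tool, never from a script. Its argument "moves" is a list that holds one entry, the list of rows, each a list of 7 numbers: the turn, a rotation vector about the tool's x, y, z normalised to -1 to 1, where 1 is pi/2 rad, then the shift along the tool's x, y, z normalised to -1 to 1, where 1 is 500 mm, then the closure, from 0 (fully open) to 1 (shut). In form: [[[rx, ry, rz, x, y, z, hand], ...]]. A call has 1 to 12 rows; each row is the pose to reach, as a shift and turn from the pose measured when the call began, along the tool's axes at that moment; what a row does not reach only later rows make up. A row lasts 1/12 s, in which the tool goes at most 41.7 mm and 7.16 degrees, less where a joint would pass 70% of its speed; a pose out of reach is approached as far as the arm can. A call with a number of a shift or a turn outside -1 to 1 is refused whole. A call with a gripper value outside its range is refused whole. The fingers move at their own pace and stop on an object; "squeeze" is the grip in N (left out, the last holds). Time passes only in rows, so rows that repeat a pose let the fingers close. It gives the time, the measured TCP pose, the force and the opening at its end, in the units of the state.
- get_obs(): the state, without advancing time (a new reading comes with each control period).
- camera(name): name is "scene" or "top" or "wrist"; returns a dict with "color" (400x640x3 uint8, red, green, blue), "intrinsics" (3x3 intrinsics, pixels), "rvec" (rotation vector, rad) and "tvec" (3), from world to camera coordinates, as OpenCV has them. Camera axes: x right, y down, z forward; pixel columns grow to the right and rows downward; lengths in m; the calibration is good to about 2 mm. A picture is of the moment at which its call begins. There is no depth.
- hand_in(): hands the job in, once; it reports no verdict.
The state is a dict: "time_s": time; "qpos": joint angles; "joint_vel": joint speeds; "tau": joint torques, N m; "ee_pos": TCP position; "eef_rot": TCP orientation; "force": force on the tool from outside, world axes, zero at the start; "moment": the same for the moment, N m; "grip_width": finger opening in m.
Only numpy, scipy, OpenCV 4.12 (cv2) and the standard library are available. Lean on these libraries where they do the work, as an engineer would, in place of code of your own. Each camera call takes 0.05 s, during which the arm holds its last target.

## Working session

There is one attempt and no reset: what is moved stays moved. The work goes in short steps, Python scripts to look and compute and a tool call to move; the robot and the scene stay as the last step left them, time stands still between calls to the robot, and variables do not carry over. Pictures are saved under pics/ and viewed, and the job is handed in when it is done.

Besides the shell and the picture viewer there is one more tool, called after ">>>" as name([rows], argument=value, ...), one row to a line, values as JSON. servo_tool: Moves the arm, as the interface text tells. Scaled input: -1 to 1 covers 500 mm each way for a shift and pi/2 rad each way for a turn. Its arguments: {"type":"object","properties":{"moves":{"type":"array"},"squeeze":{"type":"number"}},"required":["moves"]}

```bash
ls; mkdir -p pics
python3 - <<'E'
from station import get_obs,camera
import cv2
print(get_obs())
for n in ["scene","top","wrist"]:
    c=camera(n); cv2.imwrite(f"pics/{n}0.png",c["color"][:,:,::-1]); print(n,c["intrinsics"].tolist(),c["rvec"],c["tvec"])
E
```

```text
pics
{'time_s': 0.0, 'qpos': array([-1.31356644e+00,  3.00509073e-01,  1.52157572e+00,  1.29567696e-05,
        1.32066732e+00, -6.65994894e-02]), 'joint_vel': array([-0.00027318,  0.00127341,  0.00095246, -0.00024134,  0.00047793,
       -0.00045697]), 'tau': array([-6.50668153e-04, -5.31811702e+01, -3.52733696e+01,  7.07679545e-02,
        2.44206889e-02, -4.83006556e-05]), 'ee_pos': array([ 0.17495123, -0.52118931,  0.22366775]), 'eef_rot': array([-3.14043661e+00, -8.96838769e-05,  3.23826112e-01]), 'force': array([-0.06485711,  0.0622706 , -0.21392809]), 'moment': array([-0.03139665,  0.00327615, -0.01426793]), 'grip_width': 0.09395511310411203}
scene [[373.0108928891574, 0.0, 324.29202775382817], [0.0, 373.0108928891574, 198.436455903905], [0.0, 0.0, 1.0]] [ 0.9446796   2.57203686 -0.92999392] [ 0.39450684 -0.25349571  1.39940249]
top [[430.84327306423666, 0.0, 325.66330280298087], [0.0, 430.84327306423666, 198.6885779909551], [0.0, 0.0, 1.0]] [ 2.13588339 -2.18310852  0.1315484 ] [0.11504931 0.5955981  1.11460064]
wrist [[341.2794560395624, 0.0, 320.9838063661396], [0.0, 341.2794560395624, 199.83080404972776], [0.0, 0.0, 1.0]] [-2.37171475  1.70465929  0.22673137] [-0.54828337 -0.02803123  0.39168689]
```

View pics/scene0.png

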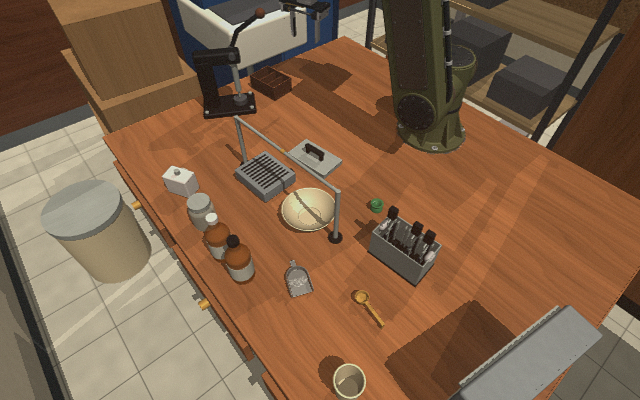

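View pics/top0.png

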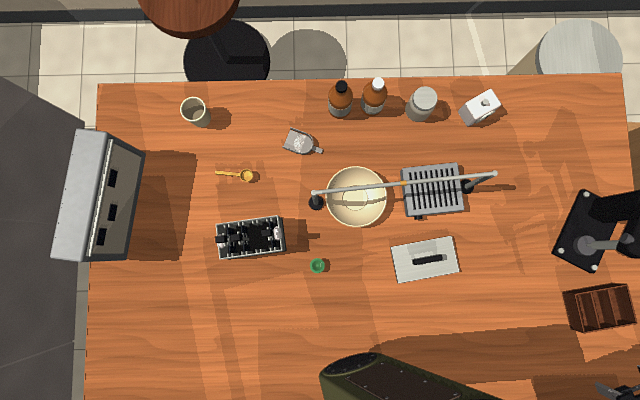

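View pics/wrist0.png

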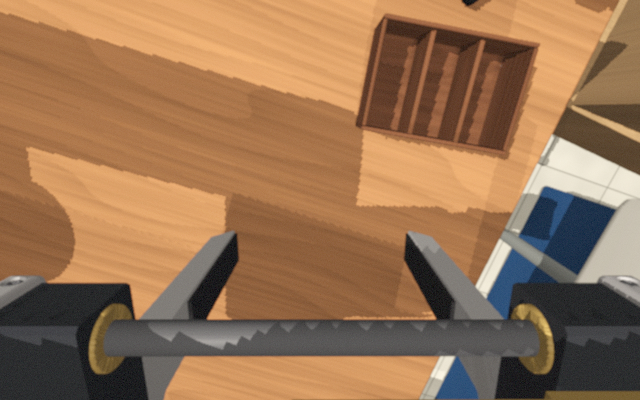

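Scene: rail (top view) from about (314,192) to (495,174), tank at (250,238), lid at (425,259), green dish (317,265), scoop (247,176), tray (300,143).

```bash
cat > h.py <<'E'
import numpy as np,cv2
from station import get_obs,camera
def P(c):
    R=cv2.Rodrigues(np.array(c["rvec"]))[0]; return R,np.array(c["tvec"]).ravel(),np.array(c["intrinsics"])
def ray(c,u,v):
    R,t,K=P(c); d=R.T@(np.linalg.inv(K)@[u,v,1.]); return -R.T@t,d
def onz(c,u,v,z):
    o,d=ray(c,u,v); return o+d*(z-o[2])/d[2]
def proj(c,p):
    R,t,K=P(c); q=K@(R@np.array(p)+t); return q[:2]/q[2]
def crop(c,x0,y0,x1,y1,s,f):
    im=c["color"][y0:y1,x0:x1,::-1]; cv2.imwrite(f,cv2.resize(im,None,fx=s,fy=s,interpolation=cv2.INTER_CUBIC))
E
python3 - <<'E'
from h import *
t=camera("top"); s=camera("scene")
crop(t,205,200,305,275,8,"pics/t_tank.png")
crop(t,305,160,505,290,4,"pics/t_rail.png")
crop(s,350,190,450,290,6,"pics/s_tank.png")
crop(s,225,105,350,245,4,"pics/s_rail.png")
E
```

```text
(no output)
```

View pics/t_tank.png

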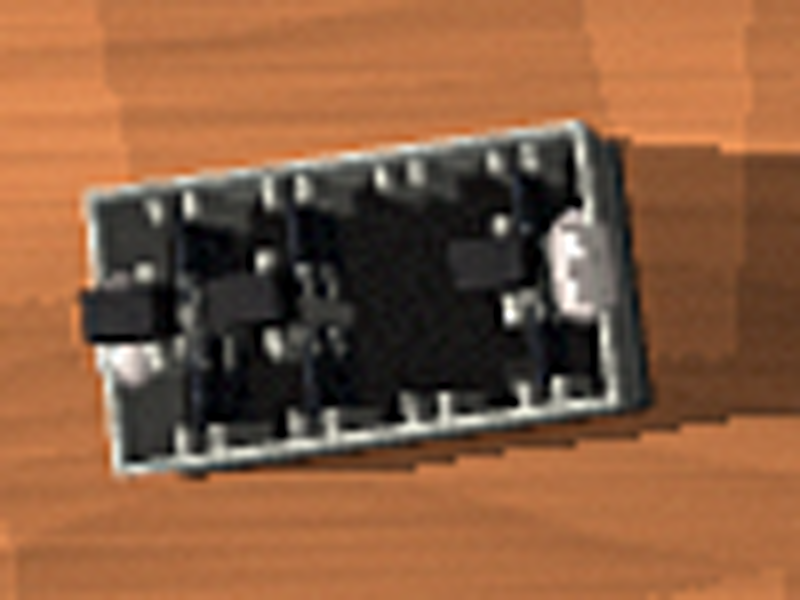

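View pics/t_rail.png

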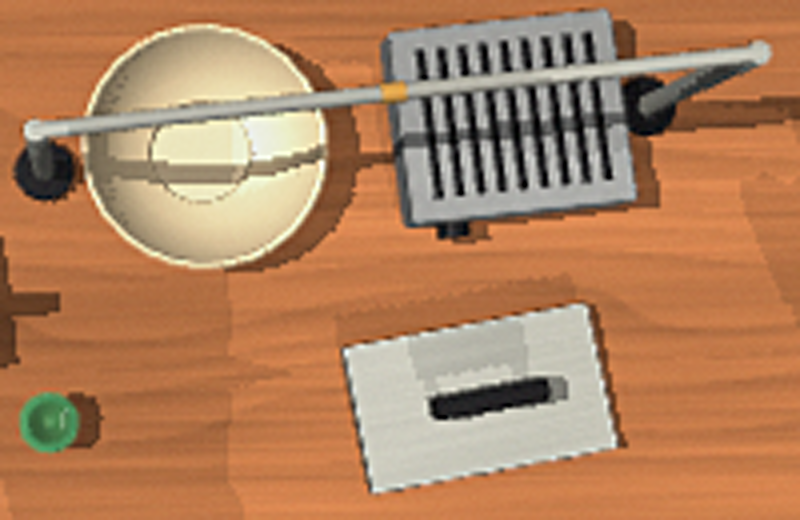

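View pics/s_tank.png

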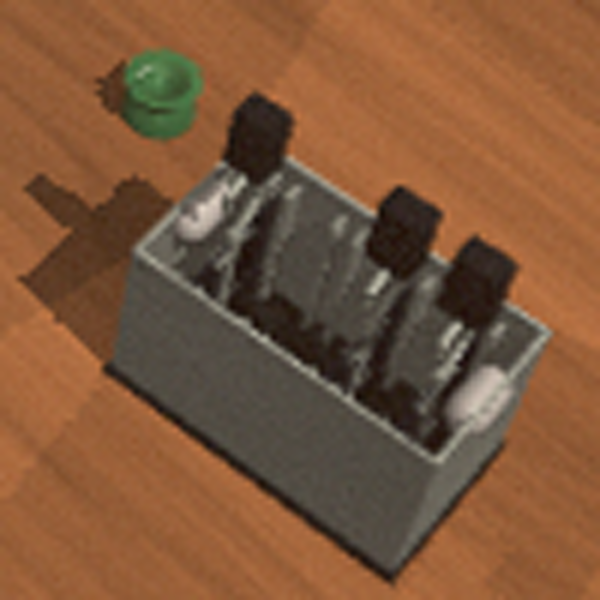

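View pics/s_rail.png

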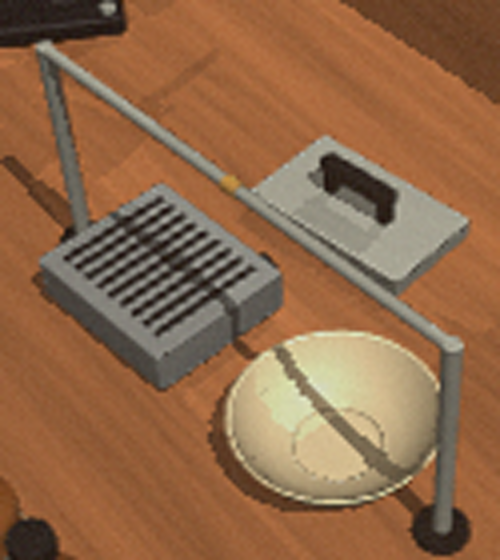

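Run:
```python
from h import *
np.set_printoptions(precision=4,suppress=True)
t=camera("top");s=camera("scene")
def T(x,y,z): return onz(t,205+(x+.5)/8-.5,200+(y+.5)/8-.5,z)
c=np.array([T(*p,.1) for p in [(88,190),(580,122),(618,405),(118,472)]])
print(c,c.mean(0)); 
e=lambda a,b:(np.linalg.norm(c[a]-c[b]),np.arctan2(*(c[a]-c[b])[1::-1]))
print(e(0,1),e(3,2),e(0,3),e(1,2))
for p in [(120,315),(242,302),(485,263)]: print("grip",T(*p,.1765))
def T4(x,y,z): return onz(t,305+(x+.5)/4-.5,160+(y+.5)/4-.5,z)
a,b,m=T4(34,130,.208),T4(762,52,.208),T4(395,92,.208)
print("rail",a,b,np.linalg.norm(a-b),m,(a+b)/2, "yaw",np.arctan2(-(a-b)[0],(a-b)[1]))
def S4(x,y,z): return onz(s,225+(x+.5)/4-.5,105+(y+.5)/4-.5,z)
a,b,m=S4(44,47,.208),S4(453,345,.208),S4(231,184,.208)
print("rail scene",b,a,np.linalg.norm(a-b),m,(a+b)/2,"yaw",np.arctan2(-(b-a)[0],(b-a)[1]))
l=np.array([T4(*p,.019) for p in [(343,347),(587,303),(617,447),(373,492)]]);print("lid",l,l.mean(0),np.arctan2(-(l[0]-l[1])[0],(l[0]-l[1])[1]),np.linalg.norm(l[0]-l[1]),np.linalg.norm(l[0]-l[3]))
print("handle",T4(490,398,.054),"dish",T4(50,422,.026))
print("scoop",onz(t,247,176,.02),onz(t,218,173,.01),"tray",onz(t,300,143,.02))
```

```text
[[0.5342 0.3791 0.1   ]
 [0.5521 0.225  0.1   ]
 [0.4637 0.2139 0.1   ]
 [0.4465 0.369  0.1   ]] [0.4991 0.2968 0.1   ]
(np.float64(0.15517250813427683), np.float64(1.6868910669411015)) (np.float64(0.15607932698977922), np.float64(1.6814324520461332)) (np.float64(0.08824961841999415), np.float64(0.11441667658229544)) (np.float64(0.08910467747783701), np.float64(0.12458379213527912))
grip [0.4924 0.3501 0.1765]
grip [0.4954 0.3148 0.1765]
grip [0.5052 0.2443 0.1765]
rail [0.5928 0.1306 0.208 ] [ 0.6286 -0.286   0.208 ] 0.4181226174293818 [ 0.6101 -0.0754  0.208 ] [ 0.6107 -0.0777  0.208 ] yaw 0.0858574721579889
rail scene [0.591  0.1317 0.208 ] [ 0.6275 -0.2832  0.208 ] 0.4165419002816292 [ 0.6096 -0.0741  0.208 ] [ 0.6093 -0.0757  0.208 ] yaw 0.08764942726349907
lid [[ 0.4678 -0.0683  0.019 ]
 [ 0.4935 -0.233   0.019 ]
 [ 0.3979 -0.2475  0.019 ]
 [ 0.372  -0.0843  0.019 ]] [ 0.4328 -0.1583  0.019 ] 0.154954742826212 0.1667469243330528 0.09710703400226084
handle [ 0.4328 -0.1567  0.054 ] dish [0.4227 0.1284 0.026 ]
scoop [0.6669 0.3149 0.02  ] [0.6788 0.3965 0.01  ] tray [0.7557 0.1692 0.02  ]
```

```bash
cat >> h.py <<'E'
from scipy.spatial.transform import Rotation as Ro
def to(p,yaw,o=None):
    o=o or get_obs(); R=Ro.from_euler("xyz",o["eef_rot"]); Rt=Ro.from_euler("xyz",[np.pi,0,yaw])
    d=R.inv().apply(np.array(p)-o["ee_pos"])/.5; r=(R.inv()*Rt).as_rotvec()/(np.pi/2)
    print("rows",np.round(r,4).tolist(),np.round(d,4).tolist(),"dist mm",round(np.linalg.norm(d)*500,1))
E
python3 - <<'E'
from h import *
to([.34,-.08,.30],1.1)
E
```

```text
rows [-0.0001, -0.0001, -0.4941] [0.5938, -0.7319, -0.1516] dist mm 477.3
```

>>> servo_tool([
  [[0,0,-0.494,0.594,-0.732,-0.152,0],[0,0,-0.494,0.594,-0.732,-0.152,0],[0,0,-0.494,0.594,-0.732,-0.152,0],[0,0,-0.494,0.594,-0.732,-0.152,0],[0,0,-0.494,0.594,-0.732,-0.152,0],[0,0,-0.494,0.594,-0.732,-0.152,0],[0,0,-0.494,0.594,-0.732,-0.152,0],[0,0,-0.494,0.594,-0.732,-0.152,0],[0,0,-0.494,0.594,-0.732,-0.152,0],[0,0,-0.494,0.594,-0.732,-0.152,0],[0,0,-0.494,0.594,-0.732,-0.152,0],[0,0,-0.494,0.594,-0.732,-0.152,0]],
])

```text
time_s: 1.35
ee_pos: [0.3407, -0.0767, 0.3013]
eef_rot: [3.14, -0.001, 1.102]
force: [-0.5, -1.3, -0.1]
grip_width: 0.0937
```

Run:
```python
from h import *
o=get_obs();print(o["time_s"],o["ee_pos"],o["eef_rot"],o["qpos"])
to([.42,.27,.30],1.686)
```

```text
1.35 [ 0.3407387  -0.07669672  0.3012774 ] [ 3.14001633e+00 -9.84598213e-04  1.10179341e+00] [-3.26929108e-01 -2.25910405e-01  1.88796079e+00  7.54733573e-04
  1.47784244e+00  1.42005167e-01]
rows [0.0012, -0.0003, -0.3719] [0.6902, -0.172, 0.003] dist mm 355.6
```

>>> servo_tool([
  [[0,0,-0.372,0.69,-0.172,0.003,0],[0,0,-0.372,0.69,-0.172,0.003,0],[0,0,-0.372,0.69,-0.172,0.003,0],[0,0,-0.372,0.69,-0.172,0.003,0],[0,0,-0.372,0.69,-0.172,0.003,0],[0,0,-0.372,0.69,-0.172,0.003,0],[0,0,-0.372,0.69,-0.172,0.003,0],[0,0,-0.372,0.69,-0.172,0.003,0],[0,0,-0.372,0.69,-0.172,0.003,0],[0,0,-0.372,0.69,-0.172,0.003,0],[0,0,-0.372,0.69,-0.172,0.003,0]],
])

```text
time_s: 2.27
ee_pos: [0.4197, 0.2707, 0.2994]
eef_rot: [3.141, 0.001, 1.688]
force: [-0.5, 0.1, 0.2]
grip_width: 0.094
```

Run:
```python
from h import *
o=get_obs();print(o["time_s"],o["ee_pos"],o["eef_rot"],o["qpos"])
c=camera("wrist");crop(c,0,0,640,400,1.25,"pics/w1.png")
R,t,K=P(c);print(-R.T@t,R)
```

```text
2.2667 [0.41972749 0.2706779  0.299382  ] [3.14081517e+00 6.17329956e-04 1.68818306e+00] [ 4.99862340e-01  1.36619207e-01  1.54520350e+00 -8.68287161e-04
  1.45927908e+00  3.82571783e-01]
[0.40978937 0.34654384 0.46032546] [[ 9.93072163e-01  1.17502763e-01  8.83550397e-04]
 [ 1.13239131e-01 -9.58991927e-01  2.59829526e-01]
 [ 3.13780049e-02 -2.57929416e-01 -9.65654098e-01]]
```

View pics/w1.png

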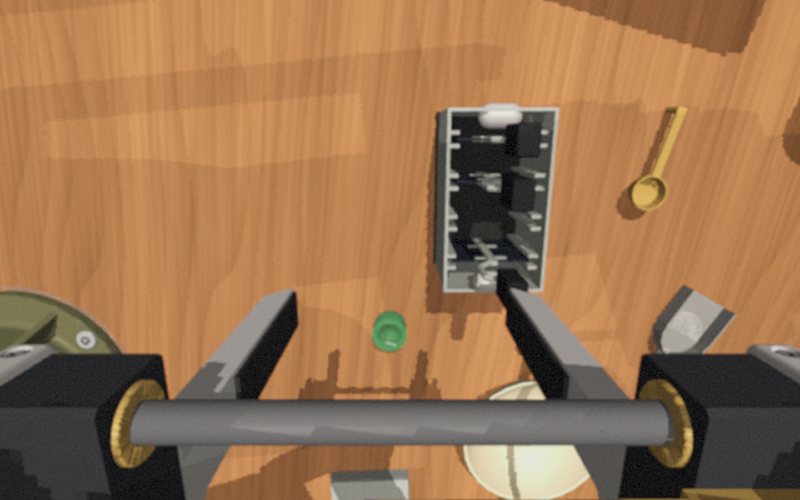

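Run:
```python
from h import *
to([.505,.244,.245],1.686)
```

```text
rows [0.0008, 0.0003, 0.0006] [-0.0709, 0.1632, 0.1096] dist mm 104.5
```

>>> servo_tool([
  [[0,0,0,-0.071,0.163,0.11,0],[0,0,0,-0.071,0.163,0.11,0],[0,0,0,-0.071,0.163,0.11,0],[0,0,0,-0.071,0.163,0.11,0],[0,0,0,-0.071,0.163,0.16,0],[0,0,0,-0.071,0.163,0.22,0],[0,0,0,-0.071,0.163,0.25,0],[0,0,0,-0.071,0.163,0.272,0],[0,0,0,-0.071,0.163,0.272,0],[0,0,0,-0.071,0.163,0.272,0.5],[0,0,0,-0.071,0.163,0.272,1],[0,0,0,-0.071,0.163,0.272,1]],
], squeeze=15)

```text
time_s: 3.32
ee_pos: [0.5054, 0.2441, 0.1653]
eef_rot: [3.138, -0.0, 1.687]
force: [-0.4, -0.1, -0.4]
grip_width: 0.077
```

>>> servo_tool([
  [[0,0,0,0,0,0,1],[0,0,0,0,0,0,1],[0,0,0,0,0,0,1],[0,0,0,0,0,0,1],[0,0,0,0,0,0,1],[0,0,0,0,0,0,1]],
])

```text
time_s: 3.82
ee_pos: [0.5054, 0.2441, 0.1653]
eef_rot: [3.138, -0.0, 1.687]
force: [0.4, 0.6, -0.2]
grip_width: 0.0373
```

>>> servo_tool([
  [[0,0,0,0,0,0.003,1],[0,0,0,0,0,0.003,1],[0,0,0,0,0,0.003,1],[0,0,0,0,0,0.003,1],[0,0,0,0,0,0.003,1]],
])

```text
time_s: 4.23
ee_pos: [0.5054, 0.244, 0.1637]
eef_rot: [3.138, -0.0, 1.687]
force: [-0.1, -0.2, -0.5]
grip_width: 0.0157
```

>>> servo_tool([
  [[0,0,0,0,0,-0.01,1],[0,0,0,0,0,-0.04,1],[0,0,0,0,0,-0.08,1],[0,0,0,0,0,-0.12,1],[0,0,0,0,0,-0.16,1],[0,0,0,0,0,-0.2,1],[0,0,0,0,0,-0.24,1],[0,0,0,0,0,-0.27,1],[0,0,0,0,0,-0.27,1],[0,0,0,0,0,-0.27,1]],
])

```text
time_s: 5.07
ee_pos: [0.505, 0.244, 0.2989]
eef_rot: [3.137, -0.0, 1.687]
force: [0.5, -0.4, -1.1]
grip_width: 0.0161
```

Run:
```python
from h import *
s=camera("scene");t=camera("top")
crop(s,330,120,450,270,5,"pics/s2.png");crop(t,205,190,305,275,7,"pics/t2.png")
```

```text
(no output)
```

View pics/s2.png

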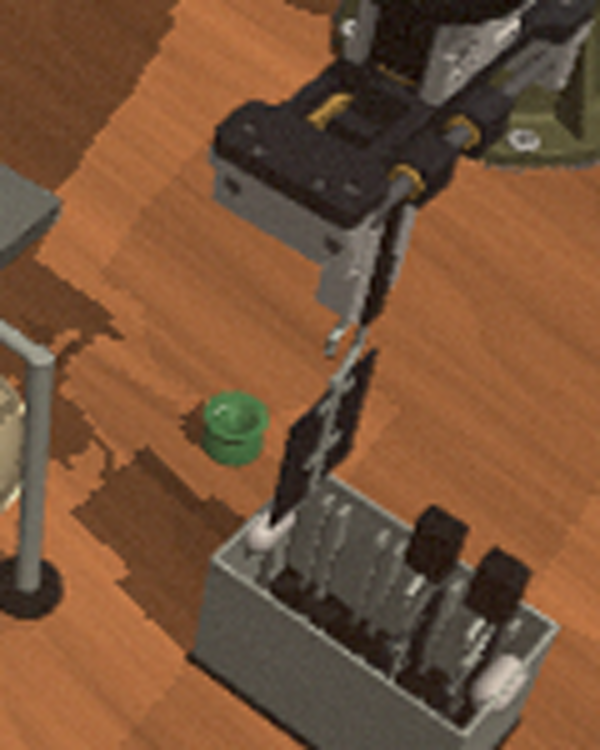

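Held hanger's free crook end points to +x (scene crop about (330,345)), towards the rail, as needed.

```bash
cat >> h.py <<'E'
RC=np.array([.610,-.0767]);RY=.0868
def railpt(r,x,z):
    ey=np.array([-np.sin(RY),np.cos(RY)]);ex=np.array([np.cos(RY),np.sin(RY)])
    p=RC+r*ey+x*ex; return [p[0],p[1],z]
RYAW=RY+np.pi/2
E
python3 - <<'E'
from h import *
to(railpt(.07,-.06,.295),RYAW)
E
```

```text
rows [0.0009, 0.0002, 0.0186] [-0.5177, 0.0192, 0.0051] dist mm 259.1
```

>>> servo_tool([
  [[0.001,0,0.019,-0.03,0.001,0.005,1],[0.001,0,0.019,-0.09,0.003,0.005,1],[0.001,0,0.019,-0.15,0.006,0.005,1],[0.001,0,0.019,-0.21,0.008,0.005,1],[0.001,0,0.019,-0.27,0.01,0.005,1],[0.001,0,0.019,-0.33,0.012,0.005,1],[0.001,0,0.019,-0.39,0.014,0.005,1],[0.001,0,0.019,-0.44,0.016,0.005,1],[0.001,0,0.019,-0.49,0.018,0.005,1],[0.001,0,0.019,-0.518,0.019,0.005,1],[0.001,0,0.019,-0.518,0.019,0.005,1],[0.001,0,0.019,-0.518,0.019,0.005,1]],
])

```text
time_s: 6.17
ee_pos: [0.5438, -0.0125, 0.294]
eef_rot: [-3.14, -0.0, 1.656]
force: [0.4, -0.5, -0.4]
grip_width: 0.0158
```

Run:
```python
from h import *
s=camera("scene");t=camera("top")
crop(s,240,80,400,230,4,"pics/s3.png");crop(t,300,150,450,260,5,"pics/t3.png")
to(railpt(.07,-.06,.2574),RYAW)
to(railpt(.07,0,.2574),RYAW)
# predicted: bar axis vs hook etc
```

```text
rows [-0.0007, 0.0, -0.0001] [-0.0013, 0.0005, 0.0742] dist mm 37.1
rows [-0.0007, 0.0, -0.0001] [-0.0013, 0.1205, 0.0741] dist mm 70.7
```

View pics/s3.png

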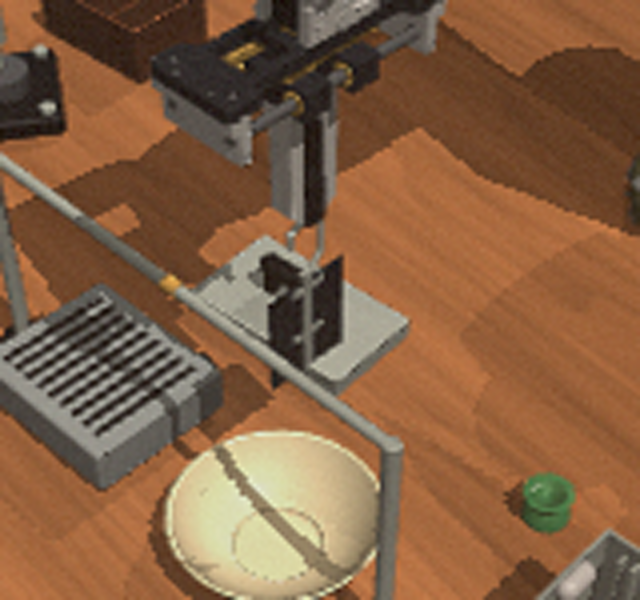

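View pics/t3.png

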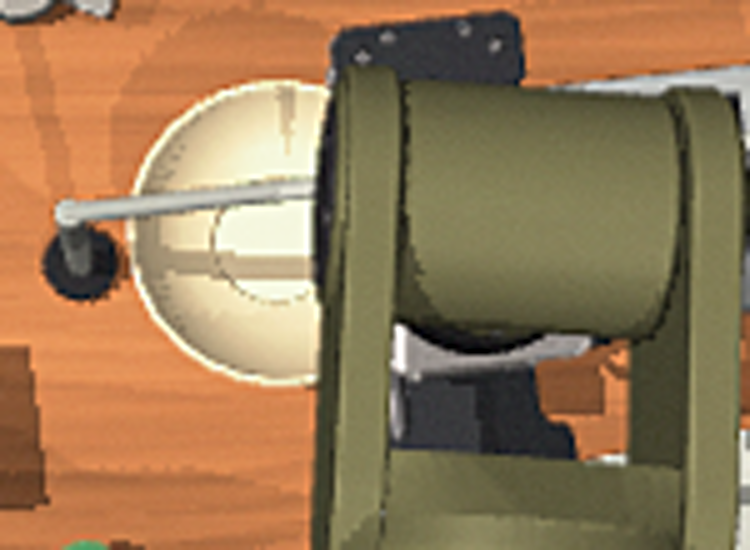

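Crook's free tip at (291,235) in the scene crop faces the rail; proceed down and in.

>>> servo_tool([
  [[0,0,0,-0.001,0,0.03,1],[0,0,0,-0.001,0,0.06,1],[0,0,0,-0.001,0,0.074,1],[0,0,0,-0.001,0,0.074,1],[0,0,0,-0.001,0.02,0.074,1],[0,0,0,-0.001,0.04,0.074,1],[0,0,0,-0.001,0.06,0.074,1],[0,0,0,-0.001,0.08,0.074,1],[0,0,0,-0.001,0.1,0.074,1],[0,0,0,-0.001,0.12,0.074,1],[0,0,0,-0.001,0.12,0.074,1],[0,0,0,-0.001,0.12,0.074,1]],
])

```text
time_s: 7.27
ee_pos: [0.6037, -0.0065, 0.2577]
eef_rot: [-3.141, 0.0, 1.658]
force: [-0.2, -0.2, -1.2]
grip_width: 0.0164
```

Run:
```python
from h import *
s=camera("scene")
crop(s,240,80,400,230,4,"pics/s4.png")
to(railpt(.07,0,.2374),RYAW)
```

```text
rows [-0.0006, 0.0, 0.0002] [-0.0009, 0.001, 0.0407] dist mm 20.4
```

View pics/s4.png

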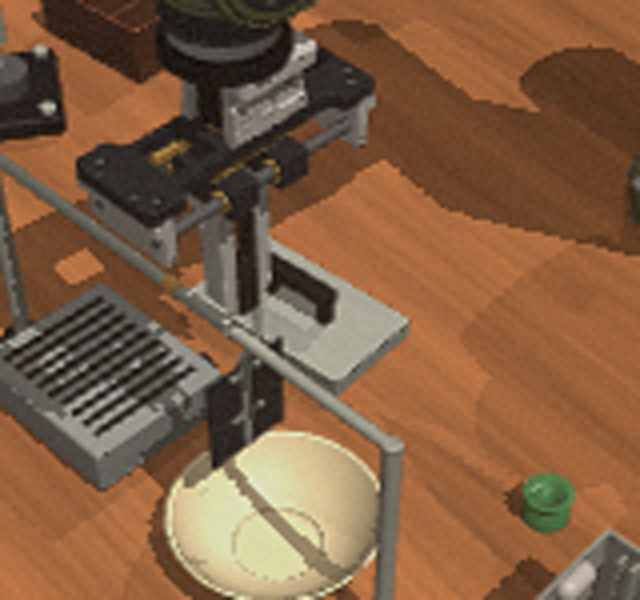

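Tip is in front of the bar at (232,328); lower 20 mm and release.

>>> servo_tool([
  [[0,0,0,-0.001,0.001,0.01,1],[0,0,0,-0.001,0.001,0.02,1],[0,0,0,-0.001,0.001,0.03,1],[0,0,0,-0.001,0.001,0.04,1],[0,0,0,-0.001,0.001,0.041,1],[0,0,0,-0.001,0.001,0.041,1],[0,0,0,-0.001,0.001,0.041,0.7],[0,0,0,-0.001,0.001,0.041,0.5],[0,0,0,-0.001,0.001,0.041,0.5],[0,0,0,-0.001,0.001,0.041,0.5],[0,0,0,-0.001,0.001,0.041,0.5],[0,0,0,-0.001,0.001,0.041,0.5]],
])

```text
time_s: 8.32
ee_pos: [0.6039, -0.007, 0.2372]
eef_rot: [-3.141, 0.0, 1.658]
force: [0.3, -0.1, 0.3]
grip_width: 0.0463
```

Run:
```python
from h import *
s=camera("scene")
crop(s,240,80,400,230,4,"pics/s5.png")
to([.50,.15,.33],1.686)
```

```text
rows [-0.0006, 0.0, -0.0179] [0.3309, -0.1799, -0.1854] dist mm 209.9
```

View pics/s5.png

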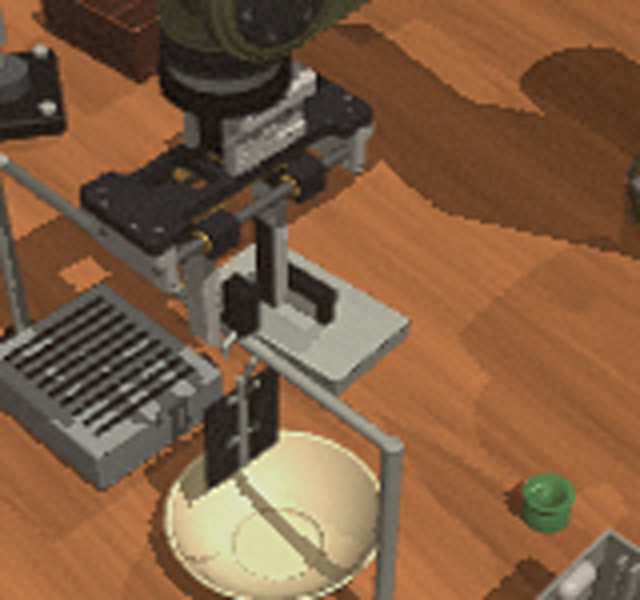

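Hanger 1 hangs on the bar. Next the one at (0.496, 0.315).

Run:
```python
from h import *
to([.496,.315,.30],1.686)
```

```text
rows [-0.0006, 0.0, -0.0179] [0.6604, -0.1591, -0.1255] dist mm 345.4
```

>>> servo_tool([
  [[0,0,0,0,0,-0.06,0.45],[0,0,0,0,0,-0.125,0.45],[0,0,-0.018,0.06,-0.015,-0.125,0.4],[0,0,-0.018,0.14,-0.034,-0.125,0.4],[0,0,-0.018,0.22,-0.053,-0.125,0.4],[0,0,-0.018,0.3,-0.072,-0.125,0.4],[0,0,-0.018,0.38,-0.092,-0.125,0.4],[0,0,-0.018,0.46,-0.111,-0.125,0.4],[0,0,-0.018,0.54,-0.13,-0.125,0.4],[0,0,-0.018,0.62,-0.149,-0.125,0.4],[0,0,-0.018,0.66,-0.159,-0.125,0.4],[0,0,-0.018,0.66,-0.159,-0.125,0.4]],
])

```text
time_s: 9.37
ee_pos: [0.4943, 0.3184, 0.2996]
eef_rot: [-3.14, -0.0, 1.69]
force: [-0.3, -0.2, -0.6]
grip_width: 0.0561
```

Run:
```python
from h import *
s=camera("scene");crop(s,240,80,440,230,4,"pics/s6.png")
to([.496,.315,.1635],1.686)
```

```text
rows [-0.0008, 0.0001, 0.0021] [-0.0028, 0.0015, 0.2722] dist mm 136.1
```

View pics/s6.png

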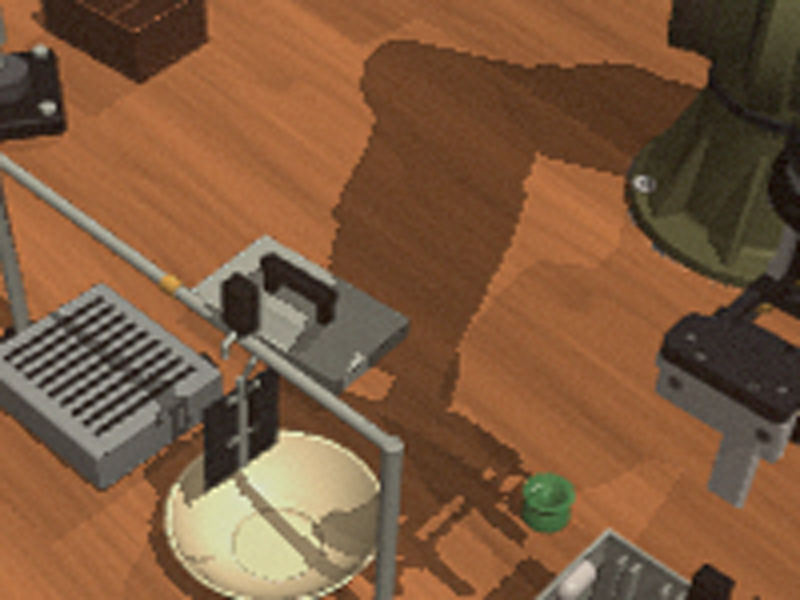

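Hanger 1 hangs steady. Descend on hanger 2.

>>> servo_tool([
  [[0,0,0.002,-0.003,0.002,0.06,0.4],[0,0,0.002,-0.003,0.002,0.12,0.4],[0,0,0.002,-0.003,0.002,0.18,0.4],[0,0,0.002,-0.003,0.002,0.23,0.4],[0,0,0.002,-0.003,0.002,0.26,0.4],[0,0,0.002,-0.003,0.002,0.272,0.4],[0,0,0.002,-0.003,0.002,0.272,0.4],[0,0,0.002,-0.003,0.002,0.272,1],[0,0,0.002,-0.003,0.002,0.272,1],[0,0,0.002,-0.003,0.002,0.272,1],[0,0,0.002,-0.003,0.002,0.272,1],[0,0,0.002,-0.003,0.002,0.272,1]],
])

```text
time_s: 10.42
ee_pos: [0.4964, 0.315, 0.1641]
eef_rot: [-3.141, -0.0, 1.686]
force: [-0.1, 0.0, 0.3]
grip_width: 0.0267
```

>>> servo_tool([
  [[0,0,0,0,0,0,1],[0,0,0,0,0,0,1],[0,0,0,0,0,0,1],[0,0,0,0,0,0,1]],
])

```text
time_s: 10.75
ee_pos: [0.4965, 0.3151, 0.1645]
eef_rot: [3.142, -0.0, 1.686]
force: [-0.0, 0.1, 3.4]
grip_width: 0.016
```

>>> servo_tool([
  [[0,0,0,0,0,-0.01,1],[0,0,0,0,0,-0.04,1],[0,0,0,0,0,-0.08,1],[0,0,0,0,0,-0.12,1],[0,0,0,0,0,-0.16,1],[0,0,0,0,0,-0.2,1],[0,0,0,0,0,-0.24,1],[0,0,0,0,0,-0.27,1],[0,0,0,0,0,-0.27,1],[0,0,0,0,0,-0.27,1]],
])

```text
time_s: 11.58
ee_pos: [0.4965, 0.3151, 0.2995]
eef_rot: [3.141, -0.001, 1.686]
force: [0.1, -0.1, -1.5]
grip_width: 0.0157
```

Run:
```python
from h import *
s=camera("scene");crop(s,330,120,450,270,4,"pics/s7.png")
to(railpt(.11,-.06,.295),RYAW)
```

```text
rows [-0.0006, 0.0, 0.0182] [-0.5809, 0.022, 0.007] dist mm 290.7
```

View pics/s7.png

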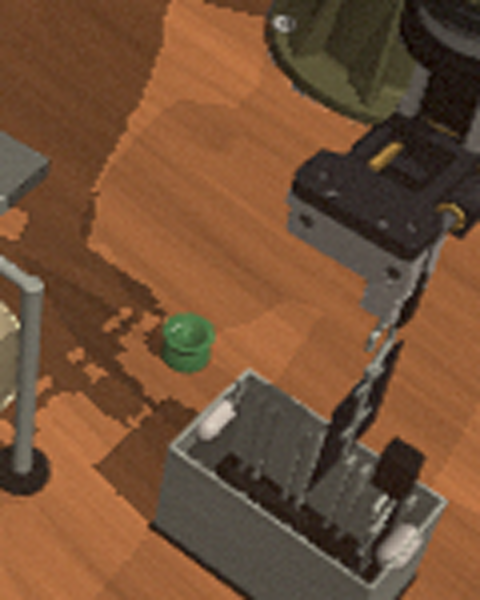

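Same orientation (free tip at (375,340), +x side). Carry to the rail.

>>> servo_tool([
  [[0,0,0.018,-0.03,0.001,0.007,1],[0,0,0.018,-0.09,0.003,0.007,1],[0,0,0.018,-0.15,0.006,0.007,1],[0,0,0.018,-0.22,0.008,0.007,1],[0,0,0.018,-0.29,0.011,0.007,1],[0,0,0.018,-0.36,0.014,0.007,1],[0,0,0.018,-0.43,0.016,0.007,1],[0,0,0.018,-0.49,0.019,0.007,1],[0,0,0.018,-0.55,0.021,0.007,1],[0,0,0.018,-0.581,0.022,0.007,1],[0,0,0.018,-0.581,0.022,0.007,1],[0,0,0.018,-0.581,0.022,0.007,1]],
])

```text
time_s: 12.63
ee_pos: [0.5404, 0.0273, 0.2938]
eef_rot: [-3.139, -0.0, 1.656]
force: [0.2, 1.2, -0.7]
grip_width: 0.0156
```

Run:
```python
from h import *
to(railpt(.11,-.06,.2577),RYAW);to(railpt(.11,0,.2577),RYAW)
```

```text
rows [-0.0019, -0.0002, -0.0007] [0.0006, 0.0009, 0.0721] dist mm 36.1
rows [-0.0019, -0.0002, -0.0007] [0.0007, 0.1209, 0.0718] dist mm 70.3
```

>>> servo_tool([
  [[-0.002,0,-0.001,0.001,0.001,0.03,1],[-0.002,0,-0.001,0.001,0.001,0.06,1],[-0.002,0,-0.001,0.001,0.001,0.072,1],[-0.002,0,-0.001,0.001,0.001,0.072,1],[-0.002,0,-0.001,0.001,0.02,0.072,1],[-0.002,0,-0.001,0.001,0.04,0.072,1],[-0.002,0,-0.001,0.001,0.06,0.072,1],[-0.002,0,-0.001,0.001,0.08,0.072,1],[-0.002,0,-0.001,0.001,0.1,0.072,1],[-0.002,0,-0.001,0.001,0.12,0.072,1],[-0.002,0,-0.001,0.001,0.121,0.072,1],[-0.002,0,-0.001,0.001,0.121,0.072,1]],
])

```text
time_s: 13.63
ee_pos: [0.6005, 0.0336, 0.2578]
eef_rot: [3.141, -0.0, 1.659]
force: [0.5, 0.7, -1.1]
grip_width: 0.0153
```

Run:
```python
from h import *
s=camera("scene");crop(s,240,80,400,230,4,"pics/s8.png")
to(railpt(.11,0,.2374),RYAW)
```

```text
rows [0.0002, -0.0002, 0.0007] [-0.0012, 0.0003, 0.0409] dist mm 20.4
```

View pics/s8.png

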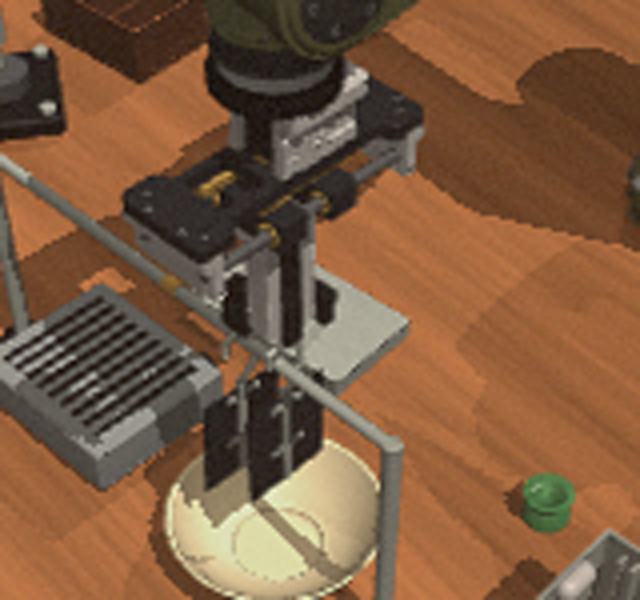

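Tip over the bar at (270,355). Lower, release, rise.

>>> servo_tool([
  [[0,0,0,-0.001,0,0.01,1],[0,0,0,-0.001,0,0.02,1],[0,0,0,-0.001,0,0.03,1],[0,0,0,-0.001,0,0.04,1],[0,0,0,-0.001,0,0.041,1],[0,0,0,-0.001,0,0.041,1],[0,0,0,-0.001,0,0.041,0.7],[0,0,0,-0.001,0,0.041,0.5],[0,0,0,-0.001,0,0.041,0.5],[0,0,0,-0.001,0,0.041,0.5],[0,0,0,-0.001,0,0.041,0.5],[0,0,0,-0.001,0,0.041,0.5]],
])

```text
time_s: 14.68
ee_pos: [0.6003, 0.0329, 0.2372]
eef_rot: [3.142, -0.0, 1.659]
force: [-0.5, -0.2, 0.4]
grip_width: 0.0467
```

Run:
```python
from h import *
to([.492,.3505,.30],1.686)
```

```text
rows [0.0, -0.0002, -0.0175] [0.6517, -0.16, -0.1254] dist mm 341.3
```

>>> servo_tool([
  [[0,0,0,0,0,-0.06,0.45],[0,0,0,0,0,-0.125,0.45],[0,0,-0.018,0.06,-0.015,-0.125,0.4],[0,0,-0.018,0.14,-0.034,-0.125,0.4],[0,0,-0.018,0.22,-0.053,-0.125,0.4],[0,0,-0.018,0.3,-0.073,-0.125,0.4],[0,0,-0.018,0.38,-0.093,-0.125,0.4],[0,0,-0.018,0.46,-0.112,-0.125,0.4],[0,0,-0.018,0.54,-0.131,-0.125,0.4],[0,0,-0.018,0.62,-0.15,-0.125,0.4],[0,0,-0.018,0.652,-0.16,-0.125,0.4],[0,0,-0.018,0.652,-0.16,-0.125,0.4]],
])

```text
time_s: 15.68
ee_pos: [0.4902, 0.3538, 0.2995]
eef_rot: [-3.141, -0.001, 1.691]
force: [0.1, -0.3, 0.2]
grip_width: 0.0567
```

Run:
```python
from h import *
s=camera("scene");crop(s,240,80,440,230,4,"pics/s9.png")
to([.492,.3505,.1635],1.686)
```

```text
rows [-0.0003, -0.0001, 0.0023] [-0.003, 0.0014, 0.2721] dist mm 136.1
```

View pics/s9.png

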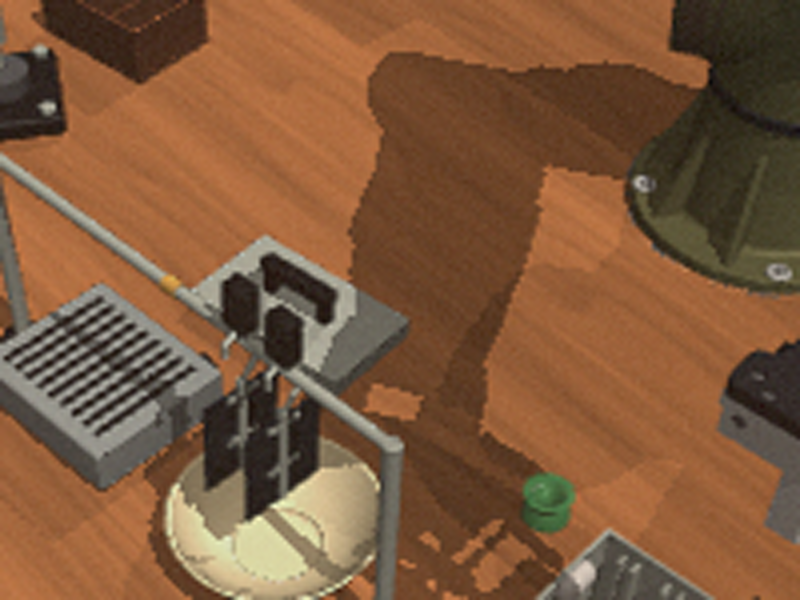

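Two hang well. Third hanger.

>>> servo_tool([
  [[0,0,0.002,-0.003,0.001,0.06,0.4],[0,0,0.002,-0.003,0.001,0.12,0.4],[0,0,0.002,-0.003,0.001,0.18,0.4],[0,0,0.002,-0.003,0.001,0.23,0.4],[0,0,0.002,-0.003,0.001,0.26,0.4],[0,0,0.002,-0.003,0.001,0.272,0.4],[0,0,0.002,-0.003,0.001,0.272,0.4],[0,0,0.002,-0.003,0.001,0.272,1],[0,0,0.002,-0.003,0.001,0.272,1],[0,0,0.002,-0.003,0.001,0.272,1],[0,0,0.002,-0.003,0.001,0.272,1],[0,0,0.002,-0.003,0.001,0.272,1]],
])

```text
time_s: 16.73
ee_pos: [0.492, 0.3506, 0.1641]
eef_rot: [3.141, -0.0, 1.687]
force: [0.2, 0.8, 0.6]
grip_width: 0.0264
```

>>> servo_tool([
  [[0,0,0,0,0,0,1],[0,0,0,0,0,0,1],[0,0,0,0,0,0,1],[0,0,0,0,0,0,1]],
])

```text
time_s: 17.07
ee_pos: [0.492, 0.3507, 0.1643]
eef_rot: [3.141, -0.001, 1.687]
force: [0.9, 0.2, 0.1]
grip_width: 0.016
```

>>> servo_tool([
  [[0,0,0,0,0,-0.01,1],[0,0,0,0,0,-0.04,1],[0,0,0,0,0,-0.08,1],[0,0,0,0,0,-0.12,1],[0,0,0,0,0,-0.16,1],[0,0,0,0,0,-0.2,1],[0,0,0,0,0,-0.24,1],[0,0,0,0,0,-0.27,1],[0,0,0,0,0,-0.27,1],[0,0,0,0,0,-0.27,1]],
])

```text
time_s: 17.9
ee_pos: [0.492, 0.3506, 0.2994]
eef_rot: [3.14, -0.001, 1.687]
force: [-0.3, -0.0, -1.4]
grip_width: 0.0158
```

Run:
```python
from h import *
s=camera("scene");crop(s,330,120,450,270,4,"pics/s10.png")
to(railpt(.15,-.06,.295),RYAW)
```

```text
rows [-0.0002, -0.0001, 0.0184] [-0.5725, 0.025, 0.0066] dist mm 286.6
```

View pics/s10.png

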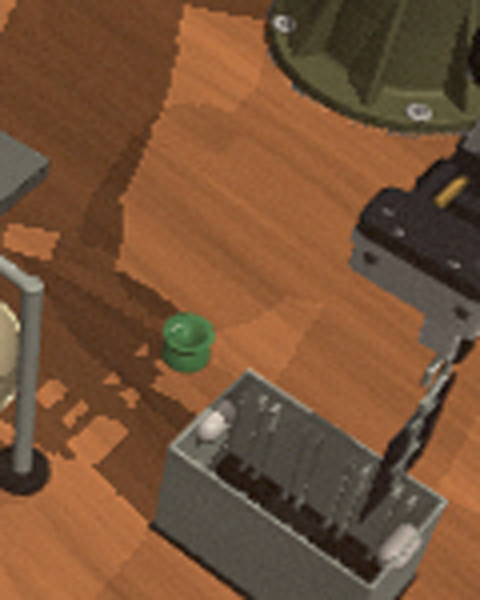

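The tank is empty, tip at (432,372) faces +x. Carry.

>>> servo_tool([
  [[0,0,0.018,-0.03,0.001,0.007,1],[0,0,0.018,-0.09,0.004,0.007,1],[0,0,0.018,-0.15,0.007,0.007,1],[0,0,0.018,-0.22,0.01,0.007,1],[0,0,0.018,-0.29,0.013,0.007,1],[0,0,0.018,-0.36,0.016,0.007,1],[0,0,0.018,-0.43,0.019,0.007,1],[0,0,0.018,-0.49,0.021,0.007,1],[0,0,0.018,-0.55,0.024,0.007,1],[0,0,0.018,-0.573,0.025,0.007,1],[0,0,0.018,-0.573,0.025,0.007,1],[0,0,0.018,-0.573,0.025,0.007,1]],
])

```text
time_s: 18.95
ee_pos: [0.5371, 0.0675, 0.2939]
eef_rot: [-3.14, -0.0, 1.657]
force: [-0.6, 1.3, -1.3]
grip_width: 0.0162
```

Run:
```python
from h import *
to(railpt(.15,-.06,.2577),RYAW);to(railpt(.15,0,.2577),RYAW)
```

```text
rows [-0.001, -0.0003, -0.0001] [0.0001, 0.0004, 0.0724] dist mm 36.2
rows [-0.001, -0.0003, -0.0001] [0.0001, 0.1204, 0.0723] dist mm 70.2
```

>>> servo_tool([
  [[-0.001,0,0,0,0,0.03,1],[-0.001,0,0,0,0,0.06,1],[-0.001,0,0,0,0,0.072,1],[-0.001,0,0,0,0,0.072,1],[-0.001,0,0,0,0.02,0.072,1],[-0.001,0,0,0,0.04,0.072,1],[-0.001,0,0,0,0.06,0.072,1],[-0.001,0,0,0,0.08,0.072,1],[-0.001,0,0,0,0.1,0.072,1],[-0.001,0,0,0,0.12,0.072,1],[-0.001,0,0,0,0.12,0.072,1],[-0.001,0,0,0,0.12,0.072,1]],
])

```text
time_s: 19.95
ee_pos: [0.5967, 0.0732, 0.258]
eef_rot: [-3.141, -0.0, 1.658]
force: [-0.2, -0.7, -1.3]
grip_width: 0.0158
```

Run:
```python
from h import *
s=camera("scene");crop(s,240,80,400,230,4,"pics/s11.png")
to(railpt(.15,0,.2374),RYAW)
```

```text
rows [-0.0, -0.0003, 0.0002] [-0.0009, 0.0009, 0.0413] dist mm 20.7
```

View pics/s11.png

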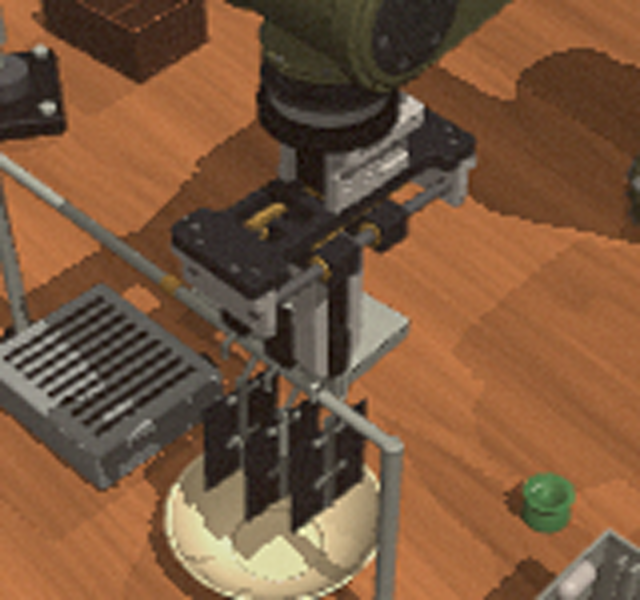

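>>> servo_tool([
  [[0,0,0,-0.001,0.001,0.01,1],[0,0,0,-0.001,0.001,0.02,1],[0,0,0,-0.001,0.001,0.03,1],[0,0,0,-0.001,0.001,0.04,1],[0,0,0,-0.001,0.001,0.041,1],[0,0,0,-0.001,0.001,0.041,1],[0,0,0,-0.001,0.001,0.041,0.7],[0,0,0,-0.001,0.001,0.041,0.6],[0,0,0,-0.001,0.001,0.041,0.6],[0,0,0,-0.001,0.001,0.041,0.6],[0,0,0,-0.001,0.001,0.041,0.6],[0,0,0,-0.001,0.001,0.041,0.6]],
])

```text
time_s: 21.0
ee_pos: [0.597, 0.0727, 0.2375]
eef_rot: [-3.141, -0.001, 1.658]
force: [0.3, 1.2, -0.4]
grip_width: 0.0376
```

>>> servo_tool([
  [[0,0,0,0,0,0,0.6],[0,0,0,0,0,0,0.6],[0,0,0,0,0,0,0.6],[0,0,0,0,0,0,0.6],[0,0,0,0,0,0,0.6],[0,0,0,0,0,0,0.6]],
])

```text
time_s: 21.5
ee_pos: [0.597, 0.0727, 0.2375]
eef_rot: [-3.141, -0.001, 1.658]
force: [0.6, -0.4, -0.8]
grip_width: 0.0371
```

Run:
```python
from h import *
s=camera("scene");crop(s,240,80,400,230,4,"pics/s12.png")
to(railpt(-.03,0,.2372),RYAW)
```

```text
rows [-0.0002, -0.0003, 0.0002] [-0.3598, -0.0001, 0.0004] dist mm 179.9
```

View pics/s12.png

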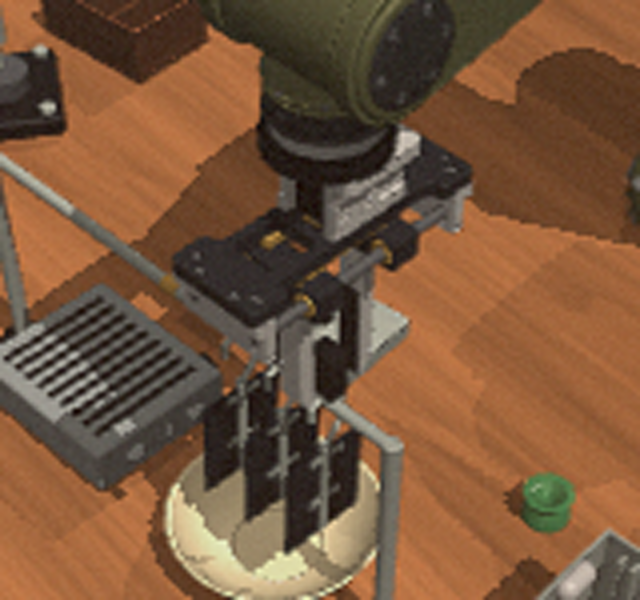

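All three hang on the basin side and are free. Regrip the last one and push the row.

>>> servo_tool([
  [[0,0,0,0,0,0,1],[0,0,0,0,0,0,1],[0,0,0,0,0,0,1],[0,0,0,0,0,0,1],[0,0,0,0,0,0,1],[0,0,0,-0.01,0,0,1],[0,0,0,-0.02,0,0,1],[0,0,0,-0.035,0,0,1],[0,0,0,-0.05,0,0,1],[0,0,0,-0.065,0,0,1],[0,0,0,-0.08,0,0,1],[0,0,0,-0.08,0,0,1]],
], squeeze=12)

```text
time_s: 22.55
ee_pos: [0.6007, 0.0311, 0.2375]
eef_rot: [-3.142, 0.0, 1.656]
force: [0.9, -0.6, 0.7]
grip_width: 0.0162
```

Run:
```python
from h import *
s=camera("scene");crop(s,240,80,400,230,4,"pics/s13.png")
print(get_obs()["force"])
to(railpt(-.03,0,.2374),RYAW)
```

```text
[ 0.93424809 -0.95207934 -0.08292995]
rows [-0.0001, -0.0, -0.0006] [-0.2776, 0.0002, 0.0002] dist mm 138.8
```

View pics/s13.png

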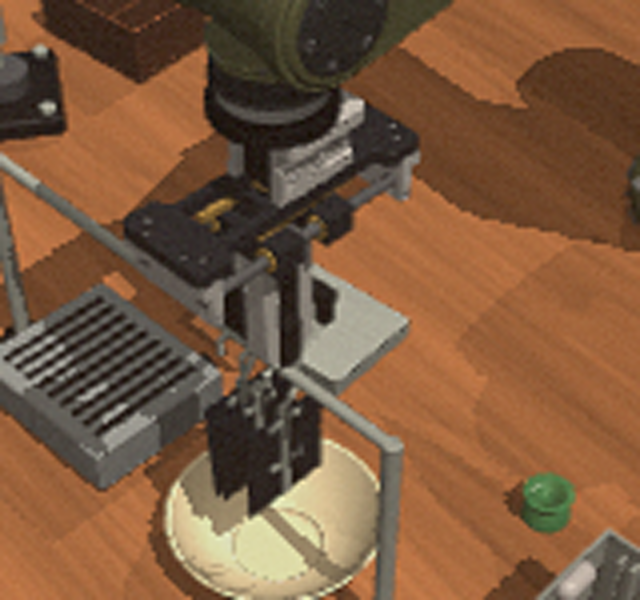

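The row is closing up upright; continue.

>>> servo_tool([
  [[0,0,0,-0.01,0,0,1],[0,0,0,-0.022,0,0,1],[0,0,0,-0.036,0,0,1],[0,0,0,-0.05,0,0,1],[0,0,0,-0.064,0,0,1],[0,0,0,-0.078,0,0,1],[0,0,0,-0.092,0,0,1],[0,0,0,-0.106,0,0,1],[0,0,0,-0.12,0,0,1],[0,0,0,-0.13,0,0,1],[0,0,0,-0.138,0,0,1],[0,0,0,-0.138,0,0,1]],
])

```text
time_s: 23.6
ee_pos: [0.6066, -0.038, 0.2375]
eef_rot: [-3.142, 0.001, 1.656]
force: [0.9, -1.0, 0.7]
grip_width: 0.0158
```

Run:
```python
from h import *
s=camera("scene");crop(s,240,80,400,230,4,"pics/s14.png")
to(railpt(-.03,0,.2374),RYAW)
```

```text
rows [-0.0001, 0.0004, -0.001] [-0.1384, 0.0004, 0.0003] dist mm 69.2
```

View pics/s14.png

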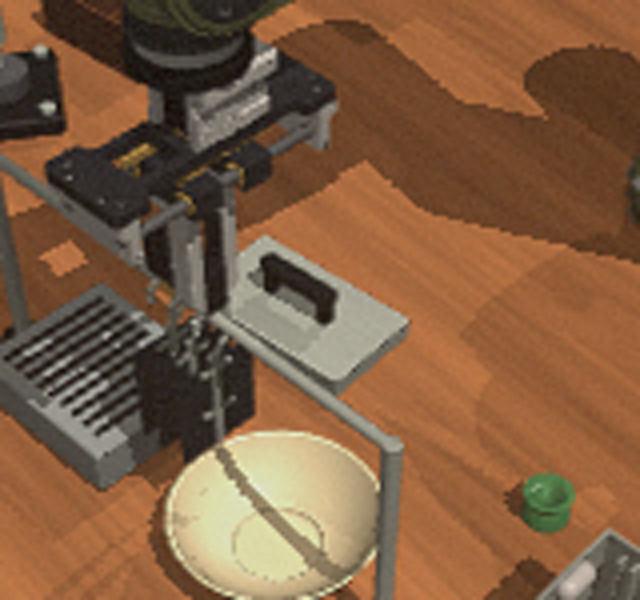

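Works well; push another ~75 mm.

>>> servo_tool([
  [[0,0,0,-0.01,0,0,1],[0,0,0,-0.022,0,0,1],[0,0,0,-0.036,0,0,1],[0,0,0,-0.05,0,0,1],[0,0,0,-0.064,0,0,1],[0,0,0,-0.078,0,0,1],[0,0,0,-0.092,0,0,1],[0,0,0,-0.106,0,0,1],[0,0,0,-0.12,0,0,1],[0,0,0,-0.135,0,0,1],[0,0,0,-0.15,0,0,1],[0,0,0,-0.15,0,0,1]],
])

```text
time_s: 24.65
ee_pos: [0.613, -0.1141, 0.2375]
eef_rot: [3.142, 0.001, 1.655]
force: [1.5, -0.8, 0.7]
grip_width: 0.0157
```

>>> servo_tool([
  [[0,0,0,0,0,0,0.9],[0,0,0,0,0,0,0.7],[0,0,0,0,0,0,0.5],[0,0,0,0,0,0,0.4],[0,0,0,0,0,0,0.4],[0,0,0,0,0,0,0.4],[0,0,0,0,0,-0.05,0.4],[0,0,0,0,0,-0.12,0.4],[0,0,0,0,0,-0.2,0.4],[0,0,0,0,0,-0.25,0.4],[0,0,0,0,0,-0.25,0.4]],
])

```text
time_s: 25.57
ee_pos: [0.6135, -0.1139, 0.369]
eef_rot: [3.133, 0.004, 1.655]
force: [0.5, -0.8, 0.6]
grip_width: 0.0563
```

Run:
```python
from h import *
s=camera("scene");crop(s,220,80,380,230,4,"pics/s15.png")
t=camera("top");crop(t,300,150,500,300,4,"pics/t15.png")
```

```text
(no output)
```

View pics/s15.png

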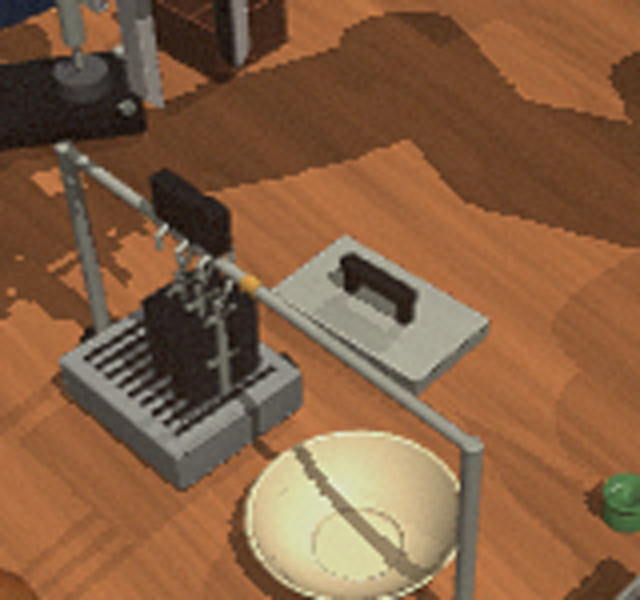

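View pics/t15.png

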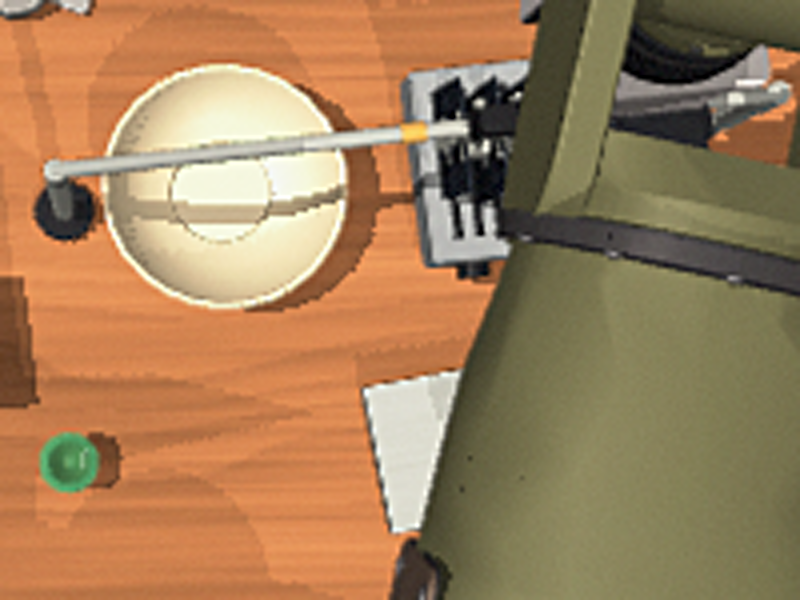

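All three hang dryer-side (band at (250,283), hooks left of it). Now the lid: check it hasn't moved since the start and refine its pose.

Run:
```python
from h import *
s=camera("scene");a=cv2.imread("pics/scene0.png");b=s["color"][:,:,::-1]
d=cv2.absdiff(a,b)[135:180,285:345].max(2);print((d>60).sum())
t=camera("top");im=cv2.imread("pics/top0.png")
def quad(img,x0,y0,x1,y1,f):
    h=cv2.cvtColor(img,cv2.COLOR_BGR2HSV)[y0:y1,x0:x1]
    m=((h[...,1]<70)&(h[...,2]>70)).astype(np.uint8)*255
    m=cv2.morphologyEx(m,cv2.MORPH_CLOSE,np.ones((15,15)))
    c=max(cv2.findContours(m,cv2.RETR_EXTERNAL,cv2.CHAIN_APPROX_NONE)[0],key=cv2.contourArea)
    r=cv2.minAreaRect(c);print(r,cv2.contourArea(c)); cv2.imwrite(f,m); return c+np.array([x0,y0])
c=quad(im,380,225,470,295,"pics/m.png")
w=np.array([onz(t,*p[0],.019)[:2] for p in c],np.float32)
r=cv2.minAreaRect(w);print("lid top",r)
c=quad(a,280,130,350,182,"pics/m2.png")
w=np.array([onz(s,*p[0],.019)[:2] for p in c],np.float32)
print("lid scene",cv2.minAreaRect(w))
# tank
c=quad(im,205,205,300,270,"pics/m3.png")
w=np.array([onz(t,*p[0],.1)[:2] for p in c],np.float32)
print("tank top",cv2.minAreaRect(w))
# dark handle
for n,img,cam,(x0,y0,x1,y1) in (("top",im,t,(400,245,450,272)),("scene",a,s,(295,138,330,172))):
    m=img[y0:y1,x0:x1].max(2)<60; v,u=np.nonzero(m); print(n,m.sum(),u.mean()+x0,v.mean()+y0,onz(cam,u.mean()+x0,v.mean()+y0,.05))
```

```text
0
((44.59857177734375, 34.005165100097656), (37.63179016113281, 63.318119049072266), 78.95906829833984) 2243.5
lid top ((0.4320528209209442, -0.15784431993961334), (0.09863369166851044, 0.16828425228595734), 9.19117259979248)
((30.5, 30.0), (42.0, 61.0), 90.0) 1711.5
lid scene ((0.4510590732097626, -0.15480831265449524), (0.20396709442138672, 0.21081113815307617), 50.034584045410156)
((43.930015563964844, 32.0099983215332), (36.20386505126953, 65.47808837890625), 81.8698959350586) 2237.5
tank top ((0.4984399080276489, 0.29543107748031616), (0.09036852419376373, 0.1624804139137268), 6.834279537200928)
top 167 427.1976047904192 259.4191616766467 [ 0.43190159 -0.15775061  0.05      ]
scene 129 314.13953488372096 150.89922480620154 [ 0.43606731 -0.15048463  0.05      ]
```

```bash
python3 -c "
import cv2,numpy as np
L=[cv2.resize(cv2.imread(f'pics/{n}.png'),(260,200),interpolation=0) for n in('m','m2','m3')];cv2.imwrite('pics/mm.png',np.hstack(L))"
```

```text
(no output)
```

View pics/mm.png

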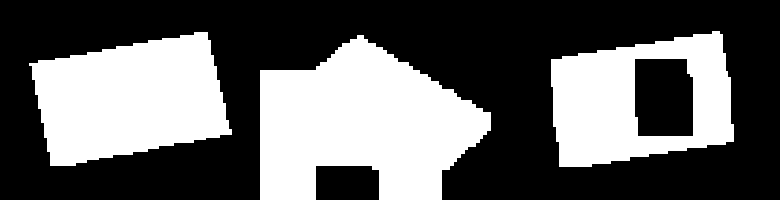

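Lid unmoved (scene diff 0): centre (0.432,-0.158), yaw 0.16.

Run:
```python
from h import *
to([.432,-.158,.14],1.729)
```

```text
rows [-0.0014, 0.0004, -0.0472] [-0.0574, -0.3667, 0.4428] dist mm 288.9
```

>>> servo_tool([
  [[0,0,-0.047,-0.01,-0.07,0,0.4],[0,0,-0.047,-0.02,-0.14,0,0.4],[0,0,-0.047,-0.035,-0.22,0.05,0.4],[0,0,-0.047,-0.05,-0.3,0.12,0.4],[0,0,-0.047,-0.057,-0.367,0.18,0.4],[0,0,-0.047,-0.057,-0.367,0.25,0.4],[0,0,-0.047,-0.057,-0.367,0.32,0.4],[0,0,-0.047,-0.057,-0.367,0.39,0.4],[0,0,-0.047,-0.057,-0.367,0.443,0.4],[0,0,-0.047,-0.057,-0.367,0.443,0.4],[0,0,-0.047,-0.057,-0.367,0.443,0.4]],
])

```text
time_s: 26.68
ee_pos: [0.4312, -0.1575, 0.1392]
eef_rot: [-3.137, -0.001, 1.729]
force: [-0.2, -0.6, 0.3]
grip_width: 0.0565
```

Run:
```python
from h import *
s=camera("scene");crop(s,220,80,380,230,4,"pics/s16.png")
w=camera("wrist");crop(w,0,0,640,400,1.25,"pics/w16.png")
to([.432,-.158,.047],1.729)
```

```text
rows [-0.0006, 0.0009, -0.0001] [0.0005, -0.0007, 0.1887] dist mm 94.4
```

View pics/s16.png

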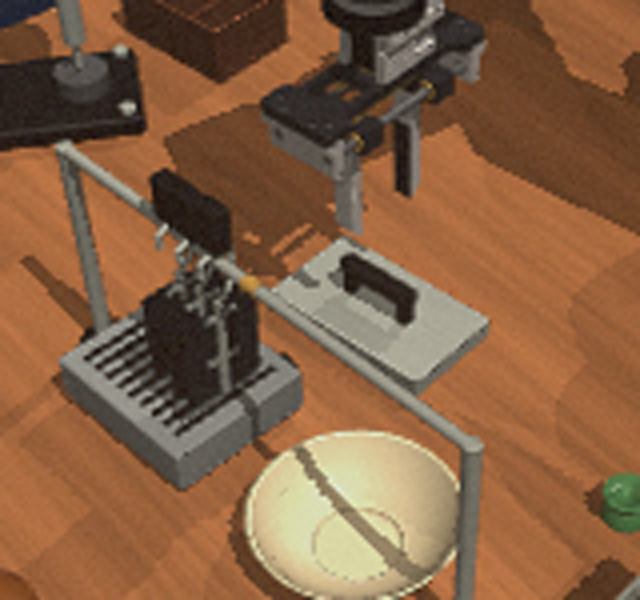

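View pics/w16.png

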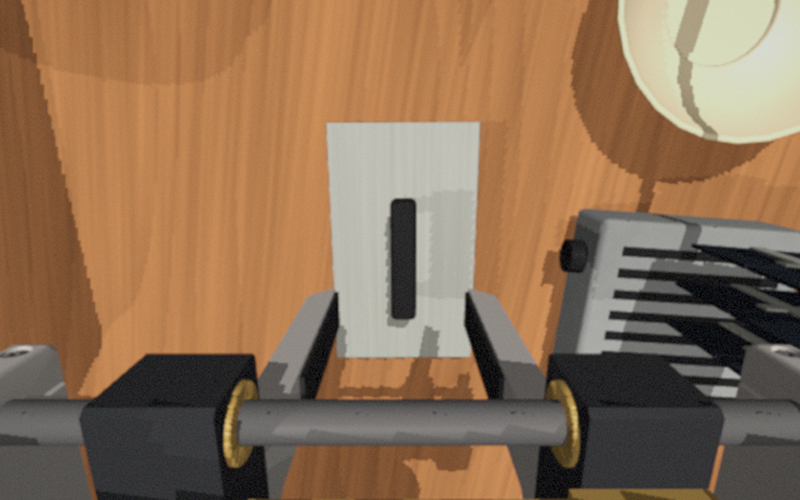

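Wrist view: lid corners (328,123),(480,122),(470,358); handle well centred between fingers.

Run:
```python
from h import *
w=camera("wrist")
p=[onz(w,u/1.25,v/1.25,.019) for u,v in [(328,123),(480,122),(471,358),(340,360)]]
print(np.round(p,4)); print("c",(np.array(p[0])+p[2])/2, np.mean(p,0), np.arctan2((p[1]-p[0])[1],(p[1]-p[0])[0]))
print(onz(w,403/1.25,199/1.25,.054),onz(w,403/1.25,319/1.25,.047))
```

```text
[[ 0.3724 -0.0828  0.019 ]
 [ 0.4678 -0.0669  0.019 ]
 [ 0.4955 -0.2315  0.019 ]
 [ 0.4002 -0.2485  0.019 ]]
c [ 0.43392665 -0.15715597  0.019     ] [ 0.43396071 -0.15742269  0.019     ] 0.16473426399946278
[ 0.42629632 -0.11814265  0.054     ] [ 0.43888018 -0.1962092   0.047     ]
```

>>> servo_tool([
  [[0,0,0,0,0,0.05,0.4],[0,0,0,0,0,0.1,0.4],[0,0,0,0,0,0.14,0.4],[0,0,0,0.001,-0.001,0.17,0.4],[0,0,0,0.001,-0.001,0.185,0.4],[0,0,0,0.001,-0.001,0.189,0.4],[0,0,0,0.001,-0.001,0.189,0.6],[0,0,0,0.001,-0.001,0.189,1],[0,0,0,0.001,-0.001,0.189,1],[0,0,0,0.001,-0.001,0.189,1],[0,0,0,0.001,-0.001,0.189,1],[0,0,0,0.001,-0.001,0.189,1]],
], squeeze=40)

```text
time_s: 27.83
ee_pos: [0.4322, -0.1579, 0.0474]
eef_rot: [3.141, 0.002, 1.729]
force: [-0.6, 0.0, 0.9]
grip_width: 0.0198
```

>>> servo_tool([
  [[0,0,0,0,0,0,1],[0,0,0,0,0,0,1],[0,0,0,0,0,0,1],[0,0,0,0,0,0,1],[0,0,0,0,0,0,1]],
])

```text
time_s: 28.25
ee_pos: [0.4322, -0.1579, 0.0474]
eef_rot: [3.141, 0.002, 1.729]
force: [-1.0, 0.3, 2.1]
grip_width: 0.0157
```

>>> servo_tool([
  [[0,0,0,0,0,-0.02,1],[0,0,0,0,0,-0.06,1],[0,0,0,0,0,-0.12,1],[0,0,0,0,0,-0.18,1],[0,0,0,0,0,-0.24,1],[0,0,0,0,0,-0.3,1],[0,0,0,0,0,-0.36,1],[0,0,0,0,0,-0.4,1],[0,0,0,0,0,-0.4,1],[0,0,0,0,0,-0.4,1]],
])

```text
time_s: 29.08
ee_pos: [0.432, -0.1575, 0.2479]
eef_rot: [3.14, 0.003, 1.729]
force: [-0.4, -0.6, -2.8]
grip_width: 0.0153
```

Run:
```python
from h import *
s=camera("scene");crop(s,220,60,420,210,4,"pics/s17.png")
to([.4987,.2965,.247],1.686)
```

```text
rows [-0.0003, 0.0011, 0.0273] [0.8753, 0.2752, -0.0021] dist mm 458.8
```

View pics/s17.png

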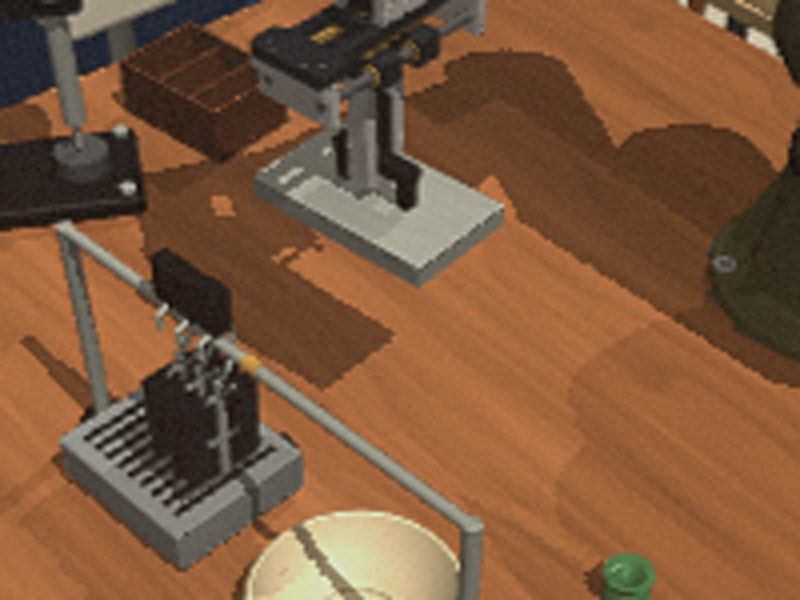

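>>> servo_tool([
  [[0,0,0.002,0.03,0.009,0,1],[0,0,0.004,0.08,0.025,0,1],[0,0,0.006,0.13,0.041,0,1],[0,0,0.008,0.18,0.057,0,1],[0,0,0.01,0.23,0.072,0,1],[0,0,0.011,0.28,0.088,0,1],[0,0,0.012,0.33,0.104,0,1],[0,0,0.014,0.38,0.119,0,1],[0,0,0.016,0.42,0.132,0,1],[0,0,0.018,0.45,0.141,0,1],[0,0,0.018,0.46,0.145,0,1],[0,0,0.018,0.46,0.145,0,1]],
])

```text
time_s: 30.13
ee_pos: [0.4667, 0.0819, 0.245]
eef_rot: [-3.139, 0.002, 1.702]
force: [0.4, -0.5, -1.8]
grip_width: 0.0161
```

Run:
```python
from h import *
t=camera("top");crop(t,205,190,305,275,7,"pics/t18.png")
to([.4987,.2965,.247],1.686)
```

```text
rows [-0.0015, 0.0012, 0.0099] [0.4188, 0.1196, -0.0046] dist mm 217.8
```

View pics/t18.png

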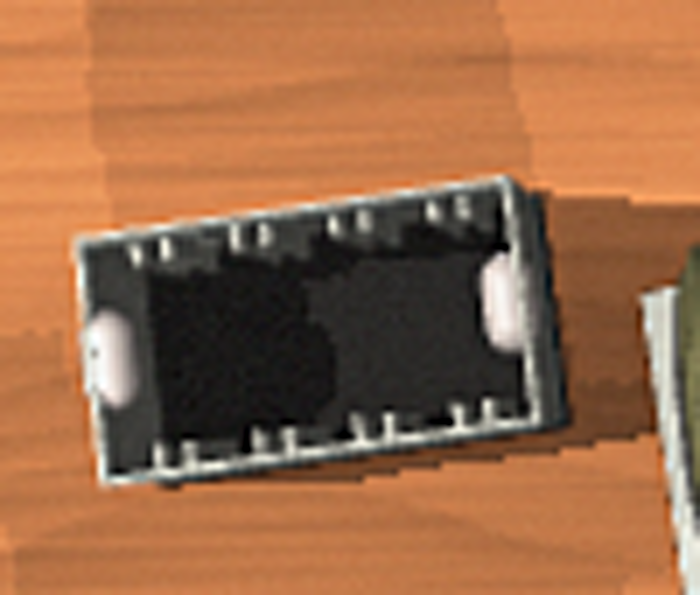

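Run:
```python
from h import *
np.set_printoptions(precision=4,suppress=True)
t=camera("top");s=camera("scene")
def T(x,y,z): return onz(t,205+(x+.5)/7-.5,190+(y+.5)/7-.5,z)
c=np.array([T(*p,.1) for p in [(77,241),(510,176),(545,425),(103,484)]]);print(c.mean(0),[np.linalg.norm(c[i]-c[(i+1)%4]) for i in range(4)])
yv=c[0]-c[1]+c[3]-c[2];print(np.arctan2(-yv[0],yv[1]))
crop(s,360,195,450,280,7,"pics/s18.png")
```

```text
[0.4986 0.2962 0.1   ] [np.float64(0.1562861115066302), np.float64(0.0896807941685949), np.float64(0.15767190001780532), np.float64(0.08689547969828)]
0.1189402743433622
```

View pics/s18.png

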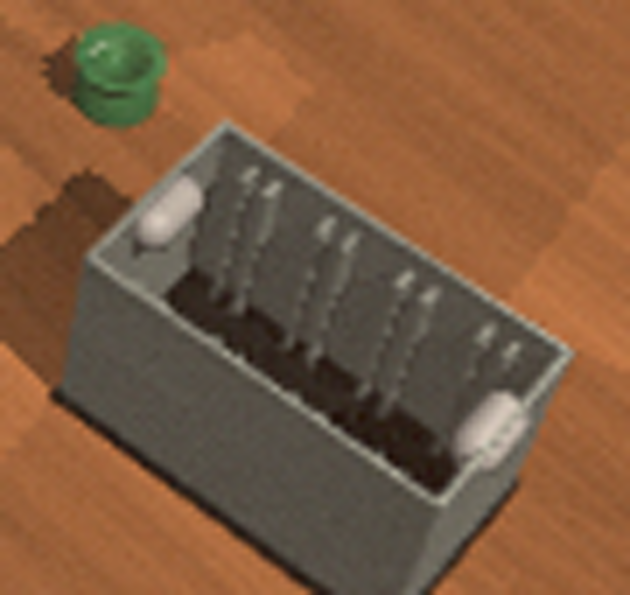

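Run:
```python
from h import *
np.set_printoptions(precision=4,suppress=True)
s=camera("scene")
c=np.array([onz(s,360+(x+.5)/7-.5,195+(y+.5)/7-.5,.1) for x,y in [(226,121),(575,352),(440,504),(87,257)]]);print(c.mean(0),[np.linalg.norm(c[i]-c[(i+1)%4]) for i in range(4)])
yv=c[1]-c[0]+c[2]-c[3];print(np.arctan2(-yv[0],yv[1]))
```

```text
[0.4966 0.2989 0.1   ] [np.float64(0.1567734509545318), np.float64(0.0873922367665446), np.float64(0.1552251280428989), np.float64(0.08850009807031149)]
0.12353435065368468
```

Run:
```python
from h import *
to([.4985,.2966,.185],1.690)
```

```text
rows [-0.0007, 0.0011, 0.0062] [0.421, 0.1184, 0.1211] dist mm 226.9
```

>>> servo_tool([
  [[0,0.001,0.002,0.03,0.008,0,1],[0,0.001,0.003,0.08,0.022,0,1],[0,0.001,0.004,0.13,0.036,0,1],[0,0.001,0.005,0.19,0.053,0,1],[0,0.001,0.006,0.25,0.07,0,1],[0,0.001,0.006,0.31,0.087,0,1],[0,0.001,0.006,0.37,0.104,0,1],[0,0.001,0.006,0.41,0.116,0.02,1],[0,0.001,0.006,0.421,0.118,0.06,1],[0,0.001,0.006,0.421,0.118,0.1,1],[0,0.001,0.006,0.421,0.118,0.121,1],[0,0.001,0.006,0.421,0.118,0.121,1]],
])

```text
time_s: 31.33
ee_pos: [0.4978, 0.2954, 0.1827]
eef_rot: [-3.137, 0.002, 1.689]
force: [-0.0, -0.3, -3.1]
grip_width: 0.0155
```

Run:
```python
from h import *
s=camera("scene");crop(s,340,160,460,285,5,"pics/s19.png")
t=camera("top");crop(t,200,190,310,275,7,"pics/t19.png")
to([.4985,.2966,.155],1.690)
```

```text
rows [-0.0005, 0.0001, -0.0004] [0.0013, -0.0003, 0.0615] dist mm 30.8
```

View pics/s19.png

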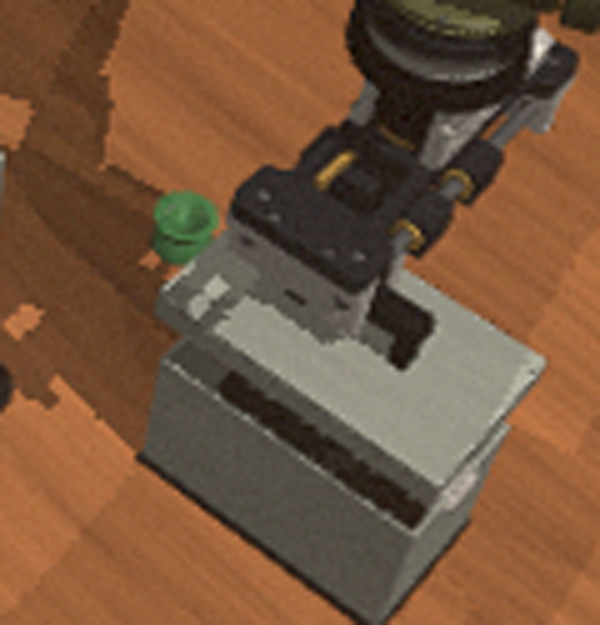

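View pics/t19.png

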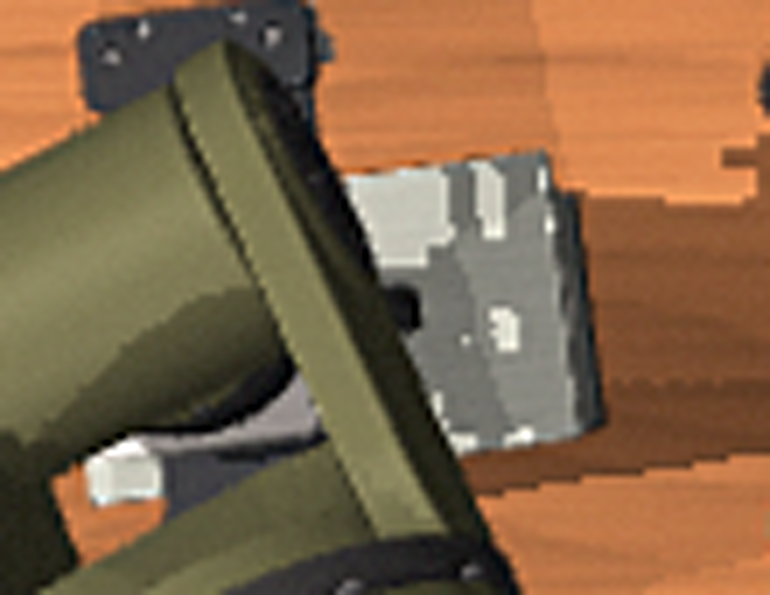

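Lid is level above the tank; corners in scene crop (546,362), (440,487), (158,292).

Run:
```python
from h import *
np.set_printoptions(precision=4,suppress=True)
s=camera("scene");o=get_obs();z=o["ee_pos"][2]-.047+.019
c=np.array([onz(s,340+(x+.5)/5-.5,160+(y+.5)/5-.5,z) for x,y in [(547,361),(440,488),(157,291)]])
print(c,(c[0]+c[2])/2,np.linalg.norm(c[0]-c[1]),np.linalg.norm(c[1]-c[2]),np.arctan2(-(c[1]-c[2])[0],(c[1]-c[2])[1]),o["ee_pos"],z)
```

```text
[[0.4413 0.3738 0.1584]
 [0.5376 0.3861 0.1584]
 [0.5568 0.2208 0.1584]] [0.499  0.2973 0.1584] 0.09707017857055687 0.16635448099686145 0.11562146093944932 [0.4989 0.2962 0.1864] 0.15835484972609773
```

Run:
```python
from h import *
to([.4978,.297,.146],1.690)
```

```text
rows [0.0002, -0.0002, -0.0004] [0.0019, -0.002, 0.0807] dist mm 40.4
```

>>> servo_tool([
  [[0,0,0,0.002,-0.002,0.015,1],[0,0,0,0.002,-0.002,0.03,1],[0,0,0,0.002,-0.002,0.042,1],[0,0,0,0.002,-0.002,0.052,1],[0,0,0,0.002,-0.002,0.06,1],[0,0,0,0.002,-0.002,0.066,1],[0,0,0,0.002,-0.002,0.071,1],[0,0,0,0.002,-0.002,0.074,1],[0,0,0,0.002,-0.002,0.074,1]],
])

```text
time_s: 32.23
ee_pos: [0.4978, 0.2971, 0.1491]
eef_rot: [3.141, -0.0, 1.689]
force: [-0.6, 1.1, -2.1]
grip_width: 0.0157
```

Run:
```python
from h import *
o=get_obs();print(o["force"],o["moment"],o["ee_pos"])
s=camera("scene");crop(s,340,160,460,285,5,"pics/s20.png")
```

```text
[-0.55606221  1.14131591 -2.1026057 ] [-0.05283311 -0.06420251  0.02589774] [0.49780441 0.29706066 0.1490935 ]
```

View pics/s20.png

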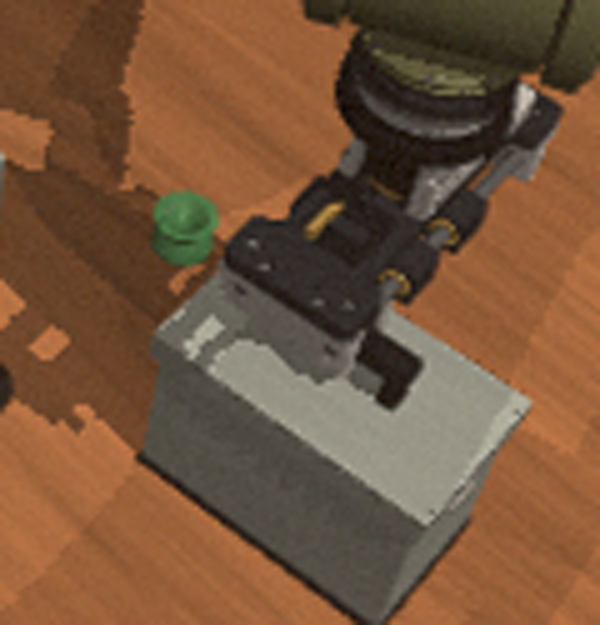

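>>> servo_tool([
  [[0,0,0,0,0,0.003,1],[0,0,0,0,0,0.006,1],[0,0,0,0,0,0.009,1],[0,0,0,0,0,0.01,1],[0,0,0,0,0,0.01,1]],
])

```text
time_s: 32.7
ee_pos: [0.4978, 0.2971, 0.1442]
eef_rot: [3.141, -0.0, 1.689]
force: [-0.2, 0.2, -1.6]
grip_width: 0.0156
```

The skirt has gone over the rim without force. Keep lowering.

>>> servo_tool([
  [[0,0,0,0,0,0.002,1],[0,0,0,0,0,0.004,1],[0,0,0,0,0,0.006,1],[0,0,0,0,0,0.008,1],[0,0,0,0,0,0.008,1],[0,0,0,0,0,0.008,1]],
])

```text
time_s: 33.2
ee_pos: [0.4984, 0.2973, 0.1411]
eef_rot: [3.139, -0.001, 1.689]
force: [1.6, 0.4, 4.8]
grip_width: 0.0154
```

>>> servo_tool([
  [[0,0,0,0,0,0.003,1],[0,0,0,0,0,0.005,1],[0,0,0,0,0,0.007,1],[0,0,0,0,0,0.007,1]],
])

```text
time_s: 33.53
ee_pos: [0.4987, 0.2975, 0.1379]
eef_rot: [3.138, -0.001, 1.689]
force: [1.0, 0.2, 3.0]
grip_width: 0.0155
```

>>> servo_tool([
  [[0,0,0,0,0,0.003,1],[0,0,0,0,0,0.005,1],[0,0,0,0,0,0.007,1],[0,0,0,0,0,0.007,1]],
])

```text
time_s: 33.87
ee_pos: [0.4986, 0.2974, 0.134]
eef_rot: [3.139, -0.001, 1.689]
force: [1.5, 1.1, -1.9]
grip_width: 0.0158
```

>>> servo_tool([
  [[0,0,0,0,0,0.002,1],[0,0,0,0,0,0.004,1],[0,0,0,0,0,0.006,1],[0,0,0,0,0,0.006,1]],
])

```text
time_s: 34.2
ee_pos: [0.4986, 0.2975, 0.1315]
eef_rot: [3.138, -0.001, 1.689]
force: [-2.4, 0.3, 6.6]
grip_width: 0.0159
```

>>> servo_tool([
  [[0,0,0,0,0,0.003,1],[0,0,0,0,0,0.006,1],[0,0,0,0,0,0.006,1],[0,0,0,0,0,0.006,1]],
])

```text
time_s: 34.53
ee_pos: [0.4986, 0.2976, 0.1313]
eef_rot: [3.137, -0.002, 1.69]
force: [-13.4, -6.7, 30.6]
grip_width: 0.0157
```

Run:
```python
from h import *
o=get_obs();print(o["force"],o["moment"],o["ee_pos"])
s=camera("scene");crop(s,340,160,460,285,5,"pics/s21.png")
```

```text
[-13.35478942  -6.68071432  30.56184684] [-1.34816033  2.47008058 -0.0561027 ] [0.49859643 0.29757381 0.1313472 ]
```

View pics/s21.png

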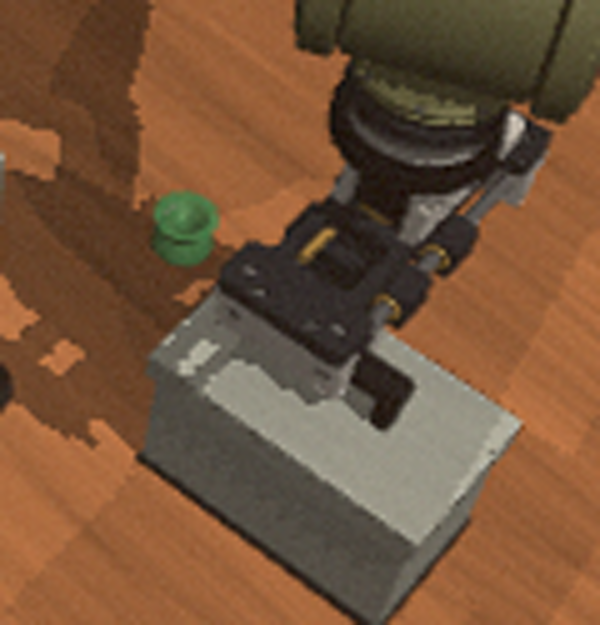

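Hard stop at TCP z = 0.1313 (home is 0.131). Relax, release, rise and inspect.

>>> servo_tool([
  [[0,0,0,0,0,0,1],[0,0,0,0,0,0,0.8],[0,0,0,0,0,0,0.6],[0,0,0,0,0,0,0.5],[0,0,0,0,0,0,0.4],[0,0,0,0,0,0,0.4],[0,0,0,0,0,0,0.4],[0,0,0,0,0,-0.05,0.4],[0,0,0,0,0,-0.12,0.4],[0,0,0,0,0,-0.2,0.4],[0,0,0,0,0,-0.25,0.4],[0,0,0,0,0,-0.25,0.4]],
])

```text
time_s: 35.58
ee_pos: [0.4993, 0.298, 0.2623]
eef_rot: [3.129, -0.005, 1.69]
force: [0.9, 0.3, -0.2]
grip_width: 0.0564
```

>>> servo_tool([
  [[0,0,0,-0.05,-0.02,0,0.4],[0,0,0,-0.12,-0.06,0,0.4],[0,0,0,-0.2,-0.1,0,0.4],[0,0,0,-0.28,-0.14,0,0.4],[0,0,0,-0.36,-0.18,0,0.4],[0,0,0,-0.42,-0.22,0,0.4],[0,0,0,-0.5,-0.25,0,0.4],[0,0,0,-0.58,-0.28,0,0.4],[0,0,0,-0.6,-0.3,0,0.4],[0,0,0,-0.6,-0.3,0,0.4]],
])

```text
time_s: 36.42
ee_pos: [0.3847, -0.0202, 0.2586]
eef_rot: [3.129, -0.004, 1.686]
force: [-0.7, 0.5, -0.0]
grip_width: 0.0565
```

Run:
```python
from h import *
s=camera("scene");crop(s,340,170,460,285,6,"pics/s22.png")
t=camera("top");crop(t,200,195,310,275,7,"pics/t22.png")
```

```text
(no output)
```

View pics/s22.png

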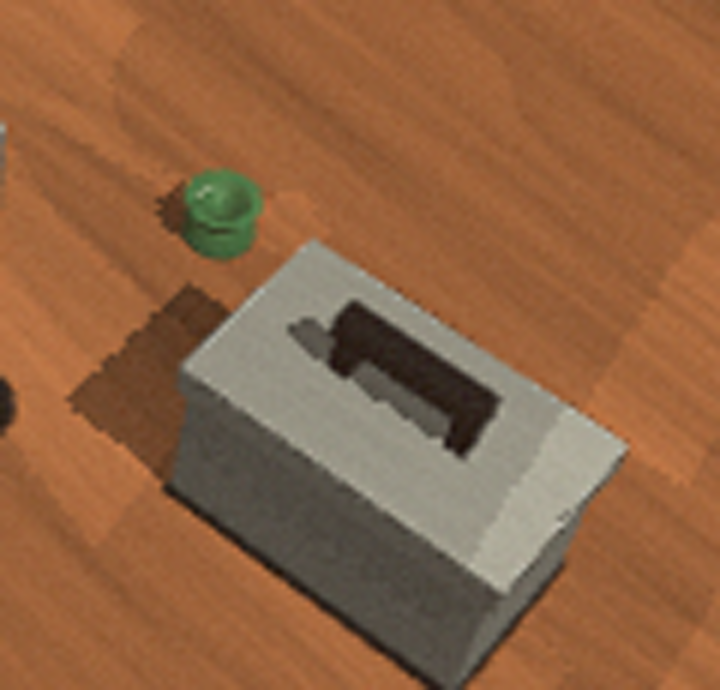

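View pics/t22.png

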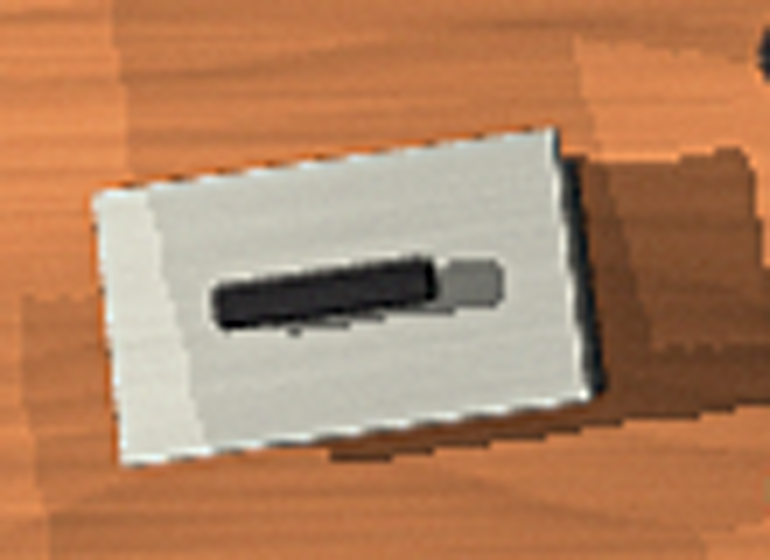

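Run:
```python
from h import *
np.set_printoptions(precision=4,suppress=True)
t=camera("top");s=camera("scene")
tp=[(94,197),(553,130),(592,399),(122,465)]  # (+y,+x),(-y,+x),(-y,-x),(+y,-x)
sp=[(500,592),(181,366),(313,240),(628,447)]
Pm=lambda c:(lambda R,tt,K:K@np.c_[R,tt])(*P(c))
A=np.array([(200+(x+.5)/7-.5,195+(y+.5)/7-.5) for x,y in tp]).T
B=np.array([(340+(x+.5)/6-.5,170+(y+.5)/6-.5) for x,y in sp]).T
X=cv2.triangulatePoints(Pm(t),Pm(s),A,B);X=(X[:3]/X[3]).T;print(X,X.mean(0))
c=np.array([onz(t,*p,.103) for p in A.T]);print("top ctr",c.mean(0));c=np.array([onz(s,*p,.103) for p in B.T]);print("scene ctr",c.mean(0))
```

```text
[[0.5354 0.385  0.1032]
 [0.5554 0.2216 0.1027]
 [0.4591 0.2094 0.1014]
 [0.4402 0.3746 0.1037]] [0.4975 0.2976 0.1027]
top ctr [0.4981 0.2969 0.103 ]
scene ctr [0.4969 0.2987 0.103 ]
```

All four lid corners triangulate to z ≈ 0.103 (the home height). Final look at hangers.

Run:
```python
from h import *
s=camera("scene");crop(s,220,80,380,230,4,"pics/s23.png")
a=cv2.imread("pics/scene0.png");b=s["color"][:,:,::-1]
for n,(x0,y0,x1,y1) in dict(dish=(365,195,388,215),scoop=(350,288,386,330),tray=(282,258,315,300)).items(): print(n,(cv2.absdiff(a,b)[y0:y1,x0:x1].max(2)>60).sum())
o=get_obs();print(o["time_s"],o["ee_pos"],abs(o["joint_vel"]).max())
```

```text
dish 1
scoop 0
tray 0
36.6667 [ 0.3862726  -0.01692188  0.25874795] 0.006784603158908405
```

View pics/s23.png

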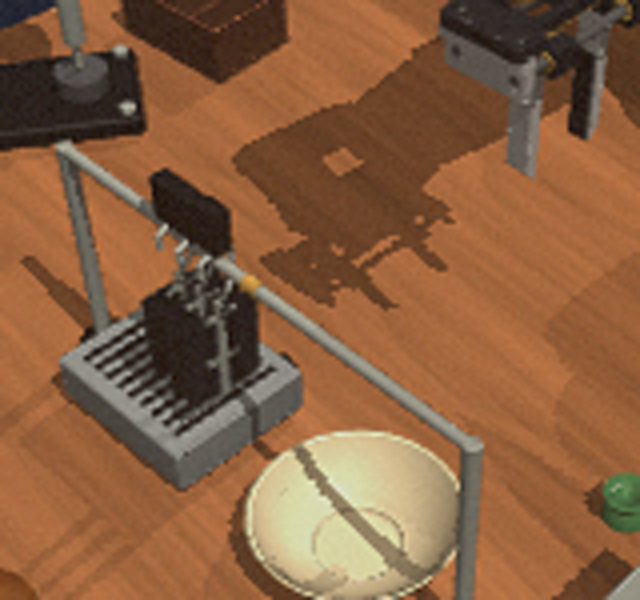

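Hangers are at rest at (150–230, 170–390), all on the dryer side of the band; bystanders unchanged.

```bash
python3 -c "
from station import hand_in
print(hand_in())"
```

```text
the job is handed in; nothing more can be done
None
```

The job is done and handed in at about 37 s of robot time. `hand_in` gives no verdict, so what follows is from my own checks.

- **Hangers:** three were present. I lifted each one out of the tank and hooked it on the basin side. I then held the last one and pushed the whole row along the rail to the dryer side. In the last picture all three hang upright and clear of the band; the nearest hook is about 38 mm past it.
- **Lid:** I put it on the empty tank and pressed it down to a hard stop at about 30 N, with the gripper at 0.1313 m against 0.131 m expected. After release, its four top corners measured 0.101 to 0.104 m high, so it is level and fully home to within that accuracy.
- **Lid centring:** the top and scene cameras disagreed by about 2 mm on where the lid and tank sit. In either view on its own, the lid is centred on the tank to within about 1 mm, well inside the 6 mm limit.
- **Bystanders and robot:** the glass dish, scoop and tin tray show no movement compared with the first picture. The gripper was open and clear of everything at hand-in. No check failed.

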